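# Change the printing block from the roll-top block store

### The job

Change over the printing block: roll the tambour door of the block store fully open to its stop, put the round-knobbed block that is standing on the felt of the colour tray away flat in the store's open felt-lined bay, and lift the long block straight up out of its fitted pocket by its ridge grip and stand it, carved face down, flat on the colour tray's felt in its place. Then roll the tambour fully shut again. Set the blocks down without dropping or tipping them, let go of everything, and leave the other things on the table where they are.

Things in the scene. Friction and masses are not known exactly. Their poses are not given: they have to be found in the camera images.
- store: Fixed wooden roll-top store, 390 (x) x 350 (y) x 239 mm, side cheeks 15 mm thick up to z 0.239. Origin on the table below track_axis, front to -x, z up. Front sill: x -0.186 to -0.170, 58 mm high. Deck at z 0.031. Flat cap over x 0.071 to 0.196. With the tambour open, it is free from above from x -0.17 to +0.01. Two spare blocks, up to 55 mm high, lie on the deck behind x = -0.02; they stay.
- tambour (a joint): Segmented wooden tambour door, rad: 0 = fully shut, lip down on the front sill; 1.59 = fully open, at its stop before the cap. Lip and pull turn about the store's y axis through track_axis (positive: up and back). Friction of about 0.45 N m holds it wherever it is left; 2 to 6 N at the pull move it. It may start up to 0.16 open.
- pull (a point): Centre of the bar of the brass bridge-shaped pull on the tambour's lip: 56 mm wide along the store's y with flat ends (pinch it along y), 24 mm along its travel, bar 14 mm thick, centre 31 mm off the lip's face. At joint value q it lies at x = -0.2175 cos(0.161 + q), z = 0.2175 sin(0.161 + q) from track_axis, store axes; shut, 80 mm above the table.
- track_axis (a point): Point on the axis of the tambour's track, store x = 0, y = 0, z = 0.045. The axis runs along the store's y. The slats' outer faces lie 0.185 m from it.
- pocket (a point): Middle of the floor of the fitted pocket (68 x 111 mm, 27 mm deep, store axes) in which the long block stands; store x = -0.115, y = +0.080, z = 0.031. Rim of the pocket at z = 0.058.
- bay (a point): Middle of the open felt-lined bay beside the pocket, at deck level; store x = -0.115, y = -0.082, z = 0.031. The bay's floor is 102 mm (x) by 166 mm (y): from the front sill to a 10 mm high lip at the back, and from the pocket's side to the cheek.
- long_block: Black wooden hand printing block, base 64 (x) x 107 (y) x 30 mm, with a ridge grip on top 40 mm wide (x) and 84 mm long (y), from 30 to 59 mm above its underside. Origin at the centre of its underside (carved face), z up. About 0.13 kg. In the pocket its base is all but sunk: it can be taken only by the grip.
- knob_block: Black wooden hand printing block, base 66 x 66 x 30 mm, with a round knob on a neck above it, 40 mm thick, from 30 to 83 mm above the underside. Origin at the centre of its underside (carved face), z up. About 0.1 kg. It stands on the colour tray at the start.
- colour_tray: Fixed flat wooden tray, 150 (x) x 170 (y) mm, with a rim 20 mm high and a dark red felt pad of 130 x 150 mm whose top is 12 mm above the table. Origin at the centre of its underside. It takes one block at a time.
- felt (a point): Centre of the top of the colour tray's felt.
- dabber: Black dabber, 52 mm wide, 71 mm high, a bystander at the back right.
- colour_tin: Pinkish flat tin, 75 x 118 x 25 mm, a bystander at the left.
- rusty_tin: Small open rusty tin, 54 mm wide, 55 mm high, a bystander left of the store.
- brush: Flat brush, 185 mm long, a bystander lying at the front left.
- whetstone: Grey oil stone, 45 x 140 x 20 mm, a bystander lying at the front.
- spare_block_a: Black printing block with a ridge grip, 42 x 112 x 55 mm, a bystander lying at the back of the store's deck, behind the pocket.
- spare_block_b: Flat printing block, 47 x 97 x 24 mm, grey carved face up, a bystander at the back of the store's deck, behind the bay.
- the_hand_block_f: Black printing block with a short grip, 52 x 70 x 58 mm, a bystander at the back right.
There are look-alikes about, which are no part of the job. Leave any green look-alike of the knob_block alone.

How it is judged:
By the outcome, as a careful person would: the job done as asked, in the order asked, and still so for the second after the job is handed in, with the robot touching nothing.
It also fails if it takes over 72 s, if anything falls off the work surface, if the arm or the gripper's body presses on something with over 40 N, if the wrist force passes 120 N, or if a joint passes its speed limit or range.

### The arm

A 6-joint arm with a two-finger parallel gripper is mounted at the origin on a cart in front of the work surface, level with it; the furniture and walls round the work are solid. World frame = base frame: x ahead of the robot, y to its left, z up, the work surface at z = 0. Lengths are in m, angles in rad, forces in N, time in s.
With the tool pointing down it reaches from about 0.25 to 0.725 m from the base axis. Payload 4 kg.
Tool frame: the origin (TCP) lies at the very end of the fingers, on their centre line; the grasp point (between the pads) lies 19 mm behind it; x points along the fingers, z is the direction in which the jaws open and shut, and the axes are right-handed (so a half turn about x gives the same grasp; the last joint's range is limited). The gripper opens to 85 mm and grips with 20 to 120 N. Pads are 22 mm wide; open, the fingers measure 114 mm over their backs; the gripper's body (76 mm by 85 mm) begins 54 mm behind the grasp point. The pads swing forward as they close: fully open they stand 13 mm farther back than shut.
Start: joints at [1.209, 0.241, 0.005, 1.335, 0, 1.571], TCP at [0.177, 0.468, 0.231] pointing down, gripper open.
Joint ranges: [-2.72, 2.72], [-1.05, 1.87], [-1.09, 1.28], [-1.99, 2.15], [-1.42, 1.44], [-3.14, 3.14]. Speed limits (rad/s): [2.79, 2.79, 3.14, 3.14, 3.14, 3.14].

### API

Orientations are given as a unit quaternion [x, y, z, w].
In Python, from workcell import bot gives the robot as it stands.
- The arm moves only by the tool step_arm, never from a script. Its argument "series" is a list of rows, each an object of numbers: "x", "y", "z": the shift along the world's x, y, z in cm; "twist": the turn about the world's z in degrees; "jaw": the finger opening in cm, from 0 to 8.54. In form: [{"x": .., "y": .., "z": .., "twist": .., "jaw": ..}, ...]. A call has 1 to 10 rows; each row is the pose to reach, as a shift and turn from the pose measured when the call began; what a row does not reach only later rows make up. A row lasts 1/12 s, in which the tool goes at most 41.7 mm and 7.16 degrees, less where a joint would pass 70% of its speed; a pose out of reach is approached as far as the arm can. A call with a gripper value outside its range is refused whole. The fingers move at their own pace and stop on an object; the grip force is fixed at half the most. Time passes only in rows, so rows that repeat a pose let the fingers close. It gives the time, the measured TCP pose, the force and the opening at its end, in the units of the state.
- bot.get_obs(): the state, without advancing time (a new reading comes with each control period).
- bot.camera(name): name is "scene" or "top" or "wrist"; returns (picture, depth): 400x640x3 uint8, red, green, blue; 400x640 float32, m along the optical axis (not along the pixel's ray), 0 where there is no reading.
- bot.camera_info(name): a dict with "camera_matrix" (3x3 intrinsics, pixels), "R" (3x3) and "t" (3): a world point X has camera coordinates R X + t; the wrist camera has in their place "mount" (4x4, takes a point from camera to tool coordinates, whose origin is the TCP and whose axes are the tool frame's). Camera axes: x right, y down, z forward; pixel columns grow to the right and rows downward; lengths in m; the calibration is good to about 2 mm. A picture is of the moment at which its call begins: read the wrist's pose just before it. camera_info takes no time and is no camera call.
- bot.job_done(): hands the job in, once; it reports no verdict.
The state is a dict: "clock": time; "joint_pos": joint angles; "joint_vel": joint speeds; "tau": joint torques, N m; "eef_pos": TCP position; "tool_rot": TCP orientation; "ft_force": force on the tool from outside, world axes, zero at the start; "ft_torque": the same for the moment, N m; "grip_width": finger opening in m.
Only numpy, scipy, OpenCV 4.12 (cv2) and the standard library are available. Lean on these libraries where they do the work, as an engineer would, in place of code of your own. Each camera call takes 0.05 s, during which the arm holds its last target.

## Working session

There is one attempt and no reset: what is moved stays moved. The work goes in short steps, Python scripts to look and compute and a tool call to move; the robot and the scene stay as the last step left them, time stands still between calls to the robot, and variables do not carry over. Pictures are saved under pics/ and viewed, and the job is handed in when it is done.

Besides the shell and the picture viewer there is one more tool, called after "Request:" as name(argument=value, ...) on one line, values as JSON. step_arm: Moves the arm, as the interface text tells. Its arguments: {"type":"object","properties":{"series":{"type":"array","items":{"type":"object","properties":{"x":{"type":"number"},"y":{"type":"number"},"z":{"type":"number"},"twist":{"type":"number"},"jaw":{"type":"number"}}}}},"required":["series"]}

```bash
mkdir -p pics; ls; cat > h.py <<'E'
import numpy as np,cv2
from workcell import bot
def shot(n,f):
    o=bot.get_obs();p,d=bot.camera(n);cv2.imwrite(f'pics/{f}.png',p[:,:,::-1]);np.savez(f'pics/{f}.npz',p=p,d=d,pos=o['eef_pos'],q=o['tool_rot']);return p,d,o
def world(n,f,u,v,z=None):
    s=np.load(f'pics/{f}.npz');i=bot.camera_info(n);K=np.array(i['camera_matrix'])
    r=np.linalg.inv(K)@np.array([u,v,1.])
    if n=='wrist':
        from scipy.spatial.transform import Rotation as Ro
        M=np.array(i['mount']);T=np.eye(4);T[:3,:3]=Ro.from_quat(s['q']).as_matrix();T[:3,3]=s['pos'];W=T@M;A=W[:3,:3];c=W[:3,3]
    else:
        R=np.array(i['R']);A=R.T;c=-R.T@np.array(i['t'])
    if z is None: k=s['d'][int(round(v)),int(round(u))]
    else: k=(z-c[2])/(A@r)[2]
    return c+A@r*k
E
python3 - <<'E'
from h import *
for n in ('scene','top','wrist'): shot(n,n+'0')
o=bot.get_obs();print(o)
E
```

```text
pics
{'clock': 0.15, 'joint_pos': array([1.20899561e+00, 2.41224629e-01, 4.10088731e-03, 1.33520246e+00,
       2.51371247e-06, 1.57078496e+00]), 'joint_vel': array([ 0.00183395, -0.00304819,  0.00485511, -0.00092876, -0.00068936,
       -0.00030411]), 'tau': array([-1.03358259e-04, -3.72634578e+01,  2.52639270e+01,  1.23434159e-02,
       -5.97752819e-05,  1.62878001e-05]), 'eef_pos': array([0.17682046, 0.46721249, 0.23065076]), 'tool_rot': array([-0.40219327,  0.5822418 ,  0.4015799 ,  0.58135071]), 'ft_force': array([-0.2069454 , -1.56998011, -0.82035672]), 'ft_torque': array([ 0.01083339,  0.04407505, -0.0029891 ]), 'grip_width': 0.08533290298043122}
```

View pics/scene0.png

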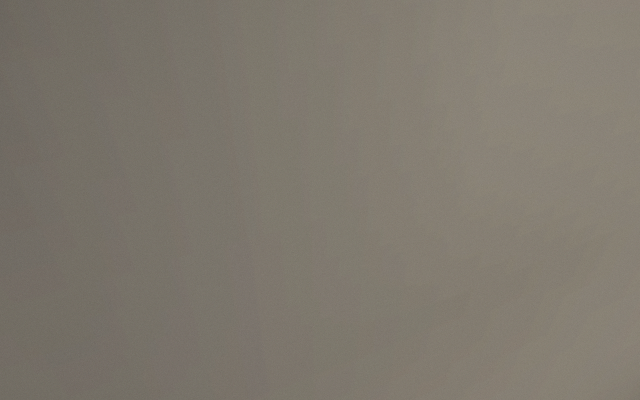

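View pics/top0.png

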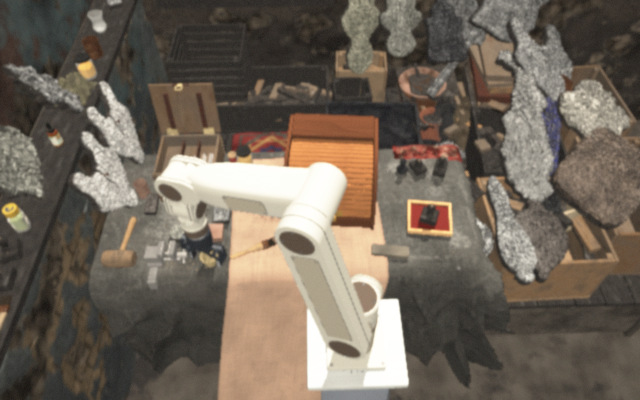

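View pics/wrist0.png

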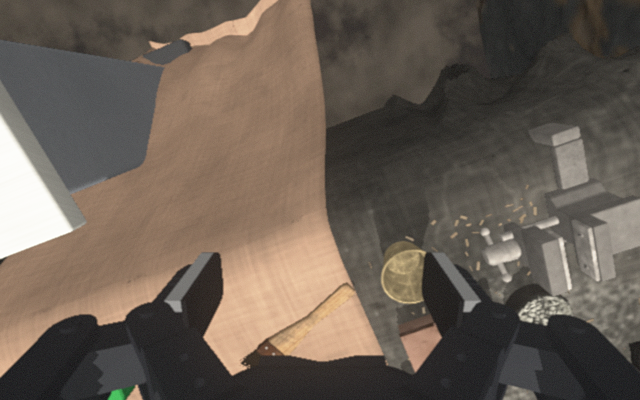

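The scene camera shows only a blank wall. The top view shows the store at about (333,170), the tray with a black block at (430,217), three black things at (402–440,170) and the whetstone at (390,252). The wrist view shows the brush and something green at (120,395).

```bash
python3 - <<'E'
from h import *
p=cv2.imread('pics/top0.png')
cv2.imwrite('pics/t0a.png',cv2.resize(p[105:265,270:470],None,fx=4,fy=3.75,interpolation=cv2.INTER_CUBIC)[:600])
i=bot.camera_info('top');R=np.array(i['R']);print(np.round(R,3),-R.T@np.array(i['t']),i['camera_matrix'])
for u,v,z in [(429,212,.095),(429,217,None),(408,236,.02),(451,237,.02),(452,202,.02),(408,201,.02),(390,252,None),(291,118,None),(378,117,None),(376,225,None),(290,116,.239),(379,116,.239)]:
  print(u,v,world('top','top0',u,v,z).round(4))
E
```

```text
[[-0.029 -1.    -0.002]
 [-0.777  0.024 -0.629]
 [ 0.629 -0.017 -0.778]] [-0.69912105  0.10627582  1.64492402] [[516.20023276   0.         327.53839193]
 [  0.         516.20023276 193.8045535 ]
 [  0.           0.           1.        ]]
429 212 [ 0.4545 -0.3048  0.095 ]
429 217 [ 0.4624 -0.3125  0.0523]
408 236 [ 0.3993 -0.2277  0.02  ]
451 237 [ 0.3898 -0.3899  0.02  ]
452 202 [ 0.5572 -0.4241  0.02  ]
408 201 [ 0.5677 -0.2492  0.02  ]
390 252 [ 0.3294 -0.1517  0.021 ]
291 118 [0.8281 0.2101 0.2404]
378 117 [ 1.2816 -0.2087 -0.1828]
376 225 [ 0.4626 -0.1124  0.008 ]
290 116 [0.8414 0.2143 0.239 ]
379 116 [ 0.8302 -0.1405  0.239 ]
```

View pics/t0a.png

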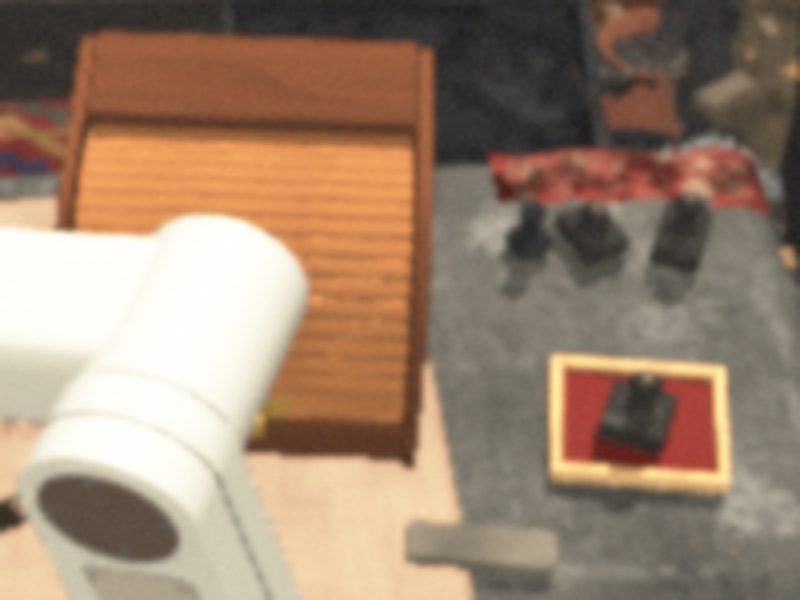

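The block on the tray at (430,217) is the knob_block. Three things could be taken for it: the black dabber and blocks at the back right at (401,168), (417,166) and (440,168), and the green piece in the wrist view at (120,395). I'll confirm with a close crop from the wrist camera.

```bash
python3 - <<'E'
from h import *
from scipy.spatial.transform import Rotation as Ro
o=bot.get_obs();print(Ro.from_quat(o['tool_rot']).as_matrix().round(3));i=bot.camera_info('wrist');print(np.array(i['mount']).round(3),i['camera_matrix'])
E
```

```text
[[-0.001 -0.935  0.354]
 [-0.001  0.354  0.935]
 [-1.     0.    -0.002]]
[[ 0.    -0.287  0.958 -0.143]
 [ 0.001 -0.958 -0.287  0.073]
 [ 1.     0.001  0.    -0.   ]
 [ 0.     0.     0.     1.   ]] [[339.58726213   0.         322.12719283]
 [  0.         339.58726213 194.66633812]
 [  0.           0.           1.        ]]
```

Request:
step_arm(series=[{"x": 1, "y": -2, "z": 1, "twist": 2}, {"x": 2, "y": -6, "z": 2, "twist": 4}, {"x": 4, "y": -10, "z": 3, "twist": 7}, {"x": 5, "y": -14, "z": 4, "twist": 10}, {"x": 7, "y": -18, "z": 6, "twist": 12}, {"x": 8, "y": -22, "z": 7, "twist": 14}, {"x": 9, "y": -26, "z": 8, "twist": 16}, {"x": 11, "y": -30, "z": 9, "twist": 18}, {"x": 12, "y": -34, "z": 10, "twist": 19}, {"x": 13, "y": -38, "z": 10, "twist": 20.7}])

```text
$.series[0]: bad value
```

Request:
step_arm(series=[{"x": 1, "y": -2, "z": 1, "twist": 2, "jaw": 8.5}, {"x": 2, "y": -6, "z": 2, "twist": 4, "jaw": 8.5}, {"x": 4, "y": -10, "z": 3, "twist": 7, "jaw": 8.5}, {"x": 5, "y": -14, "z": 4, "twist": 10, "jaw": 8.5}, {"x": 7, "y": -18, "z": 6, "twist": 12, "jaw": 8.5}, {"x": 8, "y": -22, "z": 7, "twist": 14, "jaw": 8.5}, {"x": 9, "y": -26, "z": 8, "twist": 16, "jaw": 8.5}, {"x": 11, "y": -30, "z": 9, "twist": 18, "jaw": 8.5}, {"x": 12, "y": -34, "z": 10, "twist": 19, "jaw": 8.5}, {"x": 13, "y": -38, "z": 10, "twist": 20.7, "jaw": 8.5}])

```text
clock: 0.98
eef_pos: [0.3028, 0.1027, 0.3306]
tool_rot: [0.501, -0.499, -0.5, -0.5]
ft_force: [2.0, 1.1, -0.1]
grip_width: 0.0848
```

```bash
python3 - <<'E'
from h import *
shot('wrist','w1');shot('top','t1');o=bot.get_obs();print(o['joint_pos'].round(3),o['eef_pos'],o['clock'])
p=cv2.imread('pics/t1.png')
cv2.imwrite('pics/t1a.png',cv2.resize(p[105:265,270:470],None,fx=4,fy=3.75,interpolation=cv2.INTER_CUBIC)[:600])
E
```

```text
[ 0.318 -0.148 -0.152  1.565 -0.004  0.331] [0.30370965 0.09875333 0.33011273] 1.0833
```

View pics/w1.png

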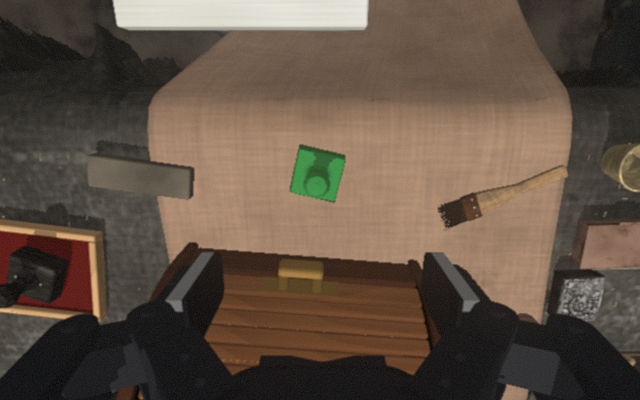

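View pics/t1a.png

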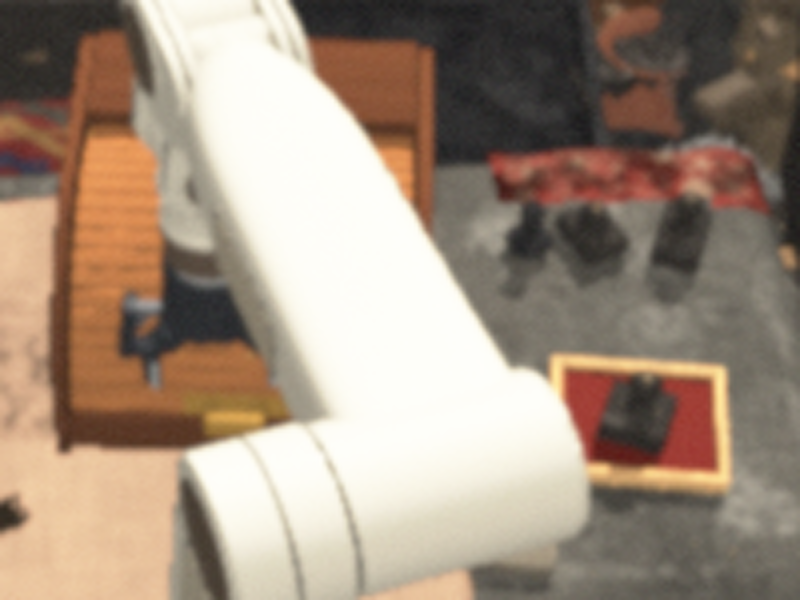

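The wrist view (base at the top, +y to the right) shows the green look-alike at (318,175), the brass pull at (301,268), the store's front corners at (190,247) and (418,262), and the knob block on the tray at (35,275).

```bash
python3 - <<'E'
from h import *
p=cv2.imread('pics/w1.png')
cv2.imwrite('pics/w1a.png',cv2.resize(p[230:330,160:460],None,fx=2.66,fy=2.66,interpolation=cv2.INTER_CUBIC))
cv2.imwrite('pics/w1b.png',cv2.resize(p[210:330,0:130],None,fx=5,fy=5,interpolation=cv2.INTER_CUBIC))
for u,v,z in [(301,263,None),(280,265,None),(321,267,None),(301,275,None),(195,247,None),(416,263,None),(190,247,None),(318,175,None),(40,265,None),(240,254,None),(380,262,None)]:
  print(u,v,world('wrist','w1',u,v,z).round(4))
E
```

```text
301 263 [0.4335 0.0763 0.0931]
280 265 [0.434  0.0506 0.0974]
321 267 [0.4374 0.1013 0.0959]
301 275 [0.4439 0.0768 0.1042]
195 247 [ 0.4487 -0.0849  0.0168]
416 263 [0.4737 0.2429 0.0172]
190 247 [ 0.4458 -0.0896  0.023 ]
318 175 [0.3239 0.0975 0.0805]
40 265 [ 0.4644 -0.2961  0.0435]
240 254 [ 0.459  -0.0188  0.0185]
380 262 [0.4773 0.1909 0.0076]
```

View pics/w1a.png

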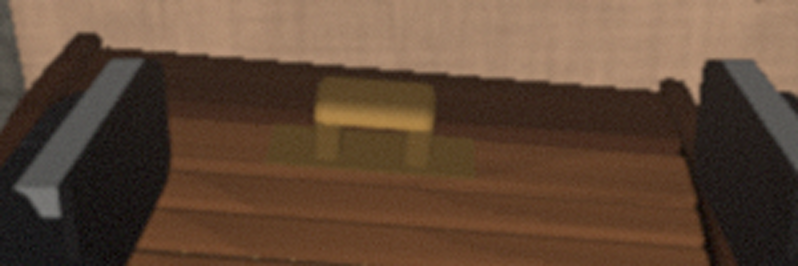

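View pics/w1b.png

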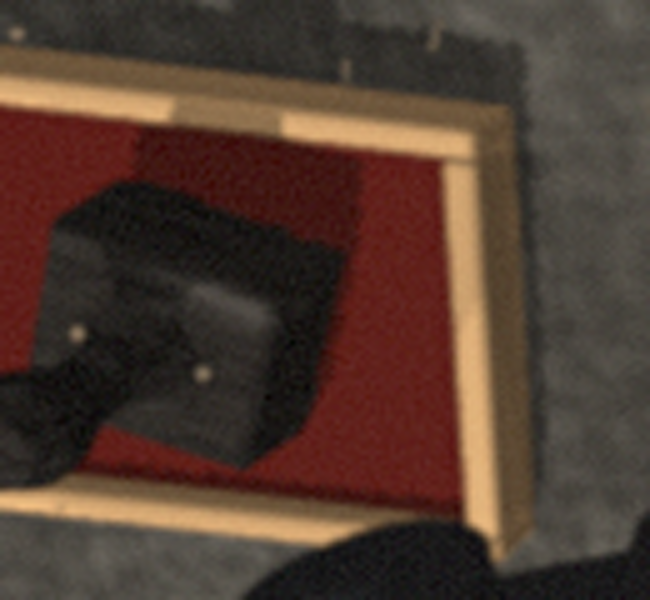

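```bash
python3 - <<'E'
from h import *
from scipy.optimize import least_squares
def cloud(n,f,vs,us): return np.array([world(n,f,u,v) for v in vs for u in us])
A=cloud('wrist','w1',range(300,350,3),range(240,405,6)); print(A[:,2].min(),A[:,2].max(),len(A))
def fit(P):
    def r(a):
        d=P-np.array([a[0],0,.045]);x=d[:,0]*np.cos(a[1])+d[:,1]*np.sin(a[1]);return np.hypot(x,d[:,2])-.185
    s=least_squares(r,[.64,-.05],loss='soft_l1',f_scale=.003);return s.x,np.abs(s.fun).mean()
print(fit(A))   # x at world y=0
B=cloud('top','top0',range(140,165,2),range(294,370,4));B=B[B[:,2]>.1];print(len(B),fit(B))
# front sill lower edge line via wrist image, z=0
s=np.load('pics/w1.npz')
for u,v in [(200,248.5),(240,250.5),(280,253),(330,257),(370,260),(400,263)]:
    print(world('wrist','w1',u,v).round(3), world('wrist','w1',u,v,.058).round(3))
E
```

```text
0.03239746461648191 0.47349426688395735 476
(array([ 0.6489908 , -0.08360693]), np.float64(0.003291060510742737))
247 (array([ 0.64659295, -0.04438696]), np.float64(0.017698855259320325))
[ 0.455 -0.081  0.008] [ 0.431 -0.061  0.058]
[ 0.46  -0.022  0.005] [ 0.434 -0.008  0.058]
[0.465 0.038 0.003] [0.437 0.046 0.058]
[0.472 0.115 0.003] [0.443 0.113 0.058]
[0.476 0.176 0.004] [0.448 0.168 0.058]
[0.48  0.222 0.005] [0.452 0.209 0.058]
```

```bash
python3 - <<'E'
from h import *
for v in range(256,284,2):
  print(v,[tuple(world('wrist','w1',u,v).round(3)) for u in (285,301,315)], np.load('pics/w1.npz')['p'][v,301])
E
```

```text
256 [(np.float64(0.465), np.float64(0.047), np.float64(0.013)), (np.float64(0.467), np.float64(0.071), np.float64(0.008)), (np.float64(0.469), np.float64(0.092), np.float64(0.005))] [65 47 36]
258 [(np.float64(0.465), np.float64(0.048), np.float64(0.018)), (np.float64(0.467), np.float64(0.071), np.float64(0.015)), (np.float64(0.469), np.float64(0.092), np.float64(0.012))] [53 37 27]
260 [(np.float64(0.431), np.float64(0.056), np.float64(0.09)), (np.float64(0.432), np.float64(0.076), np.float64(0.087)), (np.float64(0.469), np.float64(0.092), np.float64(0.018))] [80 61 37]
262 [(np.float64(0.432), np.float64(0.056), np.float64(0.093)), (np.float64(0.435), np.float64(0.076), np.float64(0.088)), (np.float64(0.435), np.float64(0.094), np.float64(0.088))] [86 64 38]
264 [(np.float64(0.434), np.float64(0.057), np.float64(0.095)), (np.float64(0.435), np.float64(0.076), np.float64(0.094)), (np.float64(0.435), np.float64(0.094), np.float64(0.092))] [91 70 38]
266 [(np.float64(0.434), np.float64(0.057), np.float64(0.1)), (np.float64(0.436), np.float64(0.077), np.float64(0.097)), (np.float64(0.4
[... 909 characters left out ...]
0.446), np.float64(0.077), np.float64(0.104)), (np.float64(0.445), np.float64(0.094), np.float64(0.104))] [168 129  70]
278 [(np.float64(0.451), np.float64(0.056), np.float64(0.099)), (np.float64(0.475), np.float64(0.074), np.float64(0.059)), (np.float64(0.45), np.float64(0.094), np.float64(0.101))] [107  77  42]
280 [(np.float64(0.455), np.float64(0.056), np.float64(0.098)), (np.float64(0.468), np.float64(0.075), np.float64(0.076)), (np.float64(0.454), np.float64(0.094), np.float64(0.098))] [85 64 35]
282 [(np.float64(0.457), np.float64(0.056), np.float64(0.099)), (np.float64(0.469), np.float64(0.075), np.float64(0.079)), (np.float64(0.457), np.float64(0.094), np.float64(0.099))] [91 70 41]
```

Request:
step_arm(series=[{"x": 3, "y": -0.5, "z": 0, "twist": -1, "jaw": 8.5}, {"x": 6, "y": -1, "z": -1, "twist": -2, "jaw": 8.5}, {"x": 9, "y": -1.5, "z": -3, "twist": -3, "jaw": 8.5}, {"x": 12, "y": -2, "z": -6, "twist": -4, "jaw": 8.5}, {"x": 13.7, "y": -2.2, "z": -9, "twist": -4.8, "jaw": 8.5}, {"x": 13.7, "y": -2.2, "z": -12, "twist": -4.8, "jaw": 8.5}, {"x": 13.7, "y": -2.2, "z": -15, "twist": -4.8, "jaw": 8.5}, {"x": 13.7, "y": -2.2, "z": -17, "twist": -4.8, "jaw": 8.5}, {"x": 13.7, "y": -2.2, "z": -18, "twist": -4.8, "jaw": 8.5}, {"x": 13.7, "y": -2.2, "z": -18, "twist": -4.8, "jaw": 8.5}])

```text
clock: 1.92
eef_pos: [0.438, 0.0771, 0.1468]
tool_rot: [-0.475, 0.526, 0.475, 0.521]
ft_force: [0.1, -0.4, 0.2]
grip_width: 0.085
```

```bash
python3 - <<'E'
from h import *
shot('wrist','w2');o=bot.get_obs();print(o['joint_pos'].round(3),o['eef_pos'],o['clock'])
p=cv2.imread('pics/w2.png')
cv2.imwrite('pics/w2a.png',cv2.resize(p[150:400,160:480],None,fx=2.4,fy=2.4,interpolation=cv2.INTER_CUBIC))
E
```

```text
[ 0.176  0.194 -0.279  1.1   -0.003  0.273] [0.43924459 0.07721587 0.14860414] 1.9667
```

View pics/w2a.png

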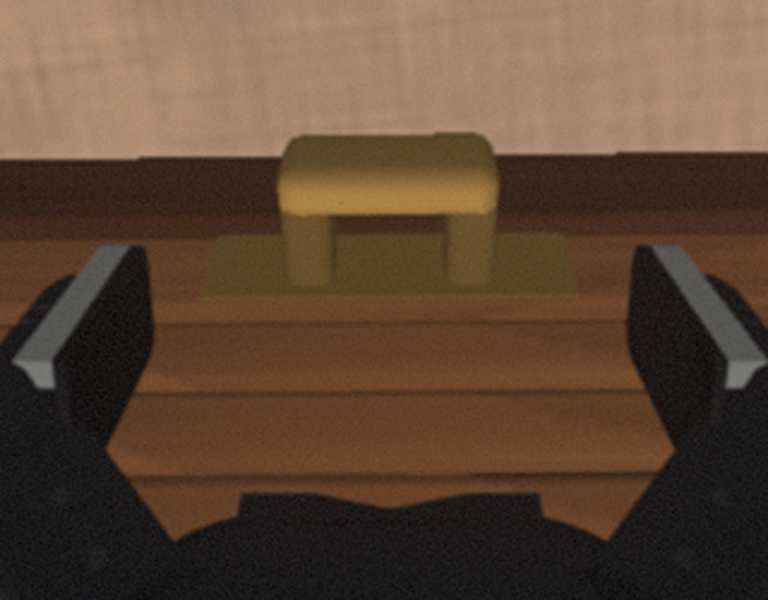

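The pull is centred between the open jaws (crop 388,175) and square to them.

```bash
python3 - <<'E'
from h import *
for v in range(206,242,3):
  print(v,[world('wrist','w2',u,v).round(4).tolist() for u in (290,322,355)])
from scipy.spatial.transform import Rotation as Ro
print(Ro.from_quat(np.load('pics/w2.npz')['q']).as_matrix().round(3))
E
```

```text
206 [[0.4313, 0.0569, 0.0857], [0.433, 0.0771, 0.0864], [0.4348, 0.0979, 0.087]]
209 [[0.4318, 0.0573, 0.0905], [0.4336, 0.0771, 0.0904], [0.4355, 0.0975, 0.0907]]
212 [[0.4329, 0.0574, 0.093], [0.4347, 0.077, 0.093], [0.4362, 0.0971, 0.0941]]
215 [[0.4333, 0.0578, 0.0972], [0.4354, 0.077, 0.0966], [0.437, 0.0968, 0.0972]]
218 [[0.4341, 0.058, 0.1005], [0.4359, 0.0769, 0.1004], [0.4374, 0.0964, 0.1012]]
221 [[0.4356, 0.0579, 0.1016], [0.4372, 0.0768, 0.1019], [0.4386, 0.0962, 0.1029]]
224 [[0.4366, 0.058, 0.1038], [0.4383, 0.0767, 0.1039], [0.4402, 0.096, 0.1038]]
227 [[0.4389, 0.0576, 0.1028], [0.4402, 0.0765, 0.1038], [0.442, 0.0959, 0.104]]
230 [[0.4401, 0.0576, 0.1045], [0.4423, 0.0763, 0.1033], [0.4437, 0.0957, 0.1044]]
233 [[0.442, 0.0574, 0.1045], [0.4445, 0.0761, 0.1027], [0.4457, 0.0956, 0.1041]]
236 [[0.4443, 0.057, 0.1034], [0.4465, 0.0759, 0.1025], [0.4483, 0.0955, 0.1026]]
239 [[0.4479, 0.0562, 0.0996], [0.4683, 0.0736, 0.0573], [0.4519, 0.0956, 0.0989]]
[[-0.005 -0.995  0.097]
 [-0.004  0.097  0.995]
 [-1.     0.005 -0.005]]
```

Request:
step_arm(series=[{"x": 0.2, "y": 0, "z": -2, "twist": 0.5, "jaw": 8.5}, {"x": 0.2, "y": 0, "z": -4, "twist": 0.5, "jaw": 8.5}, {"x": 0.2, "y": 0, "z": -6, "twist": 0.5, "jaw": 8.5}, {"x": 0.2, "y": 0, "z": -7.5, "twist": 0.5, "jaw": 8.5}, {"x": 0.2, "y": 0, "z": -7.5, "twist": 0.5, "jaw": 8.5}, {"x": 0.2, "y": 0, "z": -7.5, "twist": 0.5, "jaw": 5}, {"x": 0.2, "y": 0, "z": -7.5, "twist": 0.5, "jaw": 5}, {"x": 0.2, "y": 0, "z": -7.5, "twist": 0.5, "jaw": 5}, {"x": 0.2, "y": 0, "z": -7.5, "twist": 0.5, "jaw": 5}])

```text
clock: 2.72
eef_pos: [0.4422, 0.0759, 0.075]
tool_rot: [-0.479, 0.523, 0.475, 0.52]
ft_force: [-0.7, -5.7, -0.2]
grip_width: 0.0545
```

```bash
cat > arc.py <<'E'
import numpy as np,sys
def arc(t0,ts,psi=-.087):
    for t in ts:
        d=21.75*(np.cos(t0)-np.cos(t));print(round(t,3),"x %.2f y %.2f z %.2f"%(d*np.cos(psi),d*np.sin(psi),21.75*(np.sin(t)-np.sin(t0))))
E
python3 -c "
from arc import *
arc(.217,.217+np.arange(1,11)*.055)"
```

```text
0.272 x 0.29 y -0.03 z 1.16
0.327 x 0.64 y -0.06 z 2.30
0.382 x 1.05 y -0.09 z 3.43
0.437 x 1.53 y -0.13 z 4.52
0.492 x 2.06 y -0.18 z 5.59
0.547 x 2.65 y -0.23 z 6.63
0.602 x 3.30 y -0.29 z 7.63
0.657 x 4.00 y -0.35 z 8.60
0.712 x 4.76 y -0.41 z 9.53
0.767 x 5.56 y -0.48 z 10.41
```

Request:
step_arm(series=[{"x": 0.3, "y": 0, "z": 1.15, "twist": 0, "jaw": 5}, {"x": 0.65, "y": -0.05, "z": 2.3, "twist": 0, "jaw": 5}, {"x": 1.05, "y": -0.1, "z": 3.4, "twist": 0, "jaw": 5}, {"x": 1.5, "y": -0.15, "z": 4.5, "twist": 0, "jaw": 5}, {"x": 2.05, "y": -0.2, "z": 5.6, "twist": 0, "jaw": 5}, {"x": 2.65, "y": -0.25, "z": 6.6, "twist": 0, "jaw": 5}, {"x": 3.3, "y": -0.3, "z": 7.6, "twist": 0, "jaw": 5}, {"x": 4, "y": -0.35, "z": 8.6, "twist": 0, "jaw": 5}, {"x": 4.75, "y": -0.4, "z": 9.5, "twist": 0, "jaw": 5}, {"x": 5.55, "y": -0.5, "z": 10.4, "twist": 0, "jaw": 5}])

```text
clock: 3.55
eef_pos: [0.4992, 0.0709, 0.1788]
tool_rot: [-0.48, 0.523, 0.475, 0.521]
ft_force: [9.5, 0.7, -17.1]
grip_width: 0.0548
```

```bash
python3 - <<'E'
from h import *
shot('wrist','w3');o=bot.get_obs();print(o['joint_pos'].round(3),o['eef_pos'],o['ft_force'],o['grip_width'],o['clock'])
E
```

```text
[ 0.145  0.277 -0.081  1.208 -0.008  0.234] [0.50120149 0.07076851 0.1806511 ] [ 6.25198878 -1.19402335 -8.66104499] 0.05472638963138822 3.6
```

View pics/w3.png

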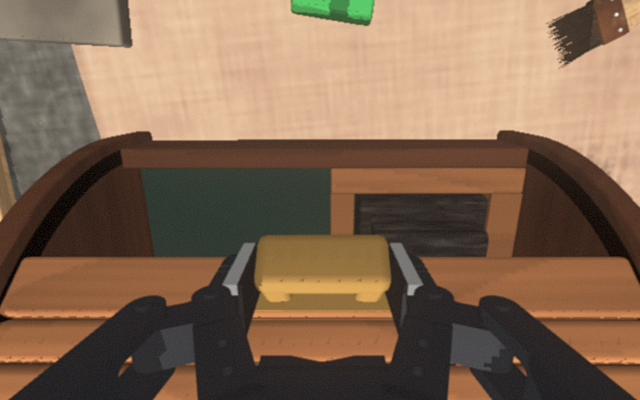

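```bash
python3 -c "
from arc import *
arc(.785,.785+np.arange(1,11)*.06)
arc(1.385,1.385+np.arange(1,9)*.05)"
```

```text
0.845 x 0.95 y -0.08 z 0.89
0.905 x 1.94 y -0.17 z 1.73
0.965 x 2.99 y -0.26 z 2.51
1.025 x 4.08 y -0.36 z 3.22
1.085 x 5.21 y -0.45 z 3.86
1.145 x 6.38 y -0.56 z 4.43
1.205 x 7.58 y -0.66 z 4.94
1.265 x 8.80 y -0.77 z 5.37
1.325 x 10.06 y -0.88 z 5.72
1.385 x 11.32 y -0.99 z 6.00
1.435 x 1.07 y -0.09 z 0.17
1.485 x 2.15 y -0.19 z 0.29
1.535 x 3.23 y -0.28 z 0.36
1.585 x 4.31 y -0.38 z 0.37
1.635 x 5.39 y -0.47 z 0.33
1.685 x 6.47 y -0.56 z 0.23
1.735 x 7.54 y -0.66 z 0.08
1.785 x 8.61 y -0.75 z -0.12
```

Request:
step_arm(series=[{"x": 0.95, "y": -0.1, "z": 0.9, "twist": 0, "jaw": 5}, {"x": 1.95, "y": -0.15, "z": 1.75, "twist": 0, "jaw": 5}, {"x": 3, "y": -0.25, "z": 2.5, "twist": 0, "jaw": 5}, {"x": 4.1, "y": -0.35, "z": 3.2, "twist": 0, "jaw": 5}, {"x": 5.2, "y": -0.45, "z": 3.85, "twist": 0, "jaw": 5}, {"x": 6.4, "y": -0.55, "z": 4.45, "twist": 0, "jaw": 5}, {"x": 7.6, "y": -0.65, "z": 4.95, "twist": 0, "jaw": 5}, {"x": 8.8, "y": -0.75, "z": 5.35, "twist": 0, "jaw": 5}, {"x": 10.05, "y": -0.9, "z": 5.7, "twist": 0, "jaw": 5}, {"x": 11.3, "y": -1, "z": 6, "twist": 0, "jaw": 5}])

```text
clock: 4.43
eef_pos: [0.6123, 0.0612, 0.2392]
tool_rot: [-0.479, 0.523, 0.476, 0.52]
ft_force: [-2.1, 0.4, -11.0]
grip_width: 0.0545
```

```bash
python3 - <<'E'
from h import *
shot('wrist','w4');o=bot.get_obs();print(o['joint_pos'].round(3),o['eef_pos'],o['ft_force'],o['grip_width'],o['clock'])
E
```

```text
[ 0.102  0.479  0.371  1.461 -0.006  0.191] [0.6150312  0.06098375 0.23957076] [ 1.63745922  2.52038928 -3.51643408] 0.054743980816431066 4.4833
```

View pics/w4.png

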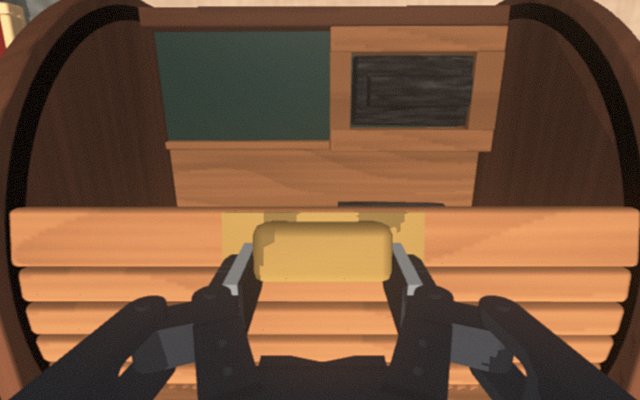

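Request:
step_arm(series=[{"x": 1.1, "y": -0.1, "z": 0.15, "twist": 0, "jaw": 5}, {"x": 2.15, "y": -0.2, "z": 0.3, "twist": 0, "jaw": 5}, {"x": 3.2, "y": -0.3, "z": 0.35, "twist": 0, "jaw": 5}, {"x": 4.3, "y": -0.4, "z": 0.35, "twist": 0, "jaw": 5}, {"x": 5.4, "y": -0.45, "z": 0.3, "twist": 0, "jaw": 5}, {"x": 6.5, "y": -0.55, "z": 0.2, "twist": 0, "jaw": 5}, {"x": 7.4, "y": -0.65, "z": 0.1, "twist": 0, "jaw": 5}, {"x": 7.9, "y": -0.7, "z": 0, "twist": 0, "jaw": 5}, {"x": 8.2, "y": -0.7, "z": 0, "twist": 0, "jaw": 5}, {"x": 8.2, "y": -0.7, "z": 0, "twist": 0, "jaw": 5}])

```text
clock: 5.32
eef_pos: [0.6968, 0.054, 0.2392]
tool_rot: [-0.479, 0.523, 0.475, 0.521]
ft_force: [-1.2, -0.8, -4.7]
grip_width: 0.0546
```

```bash
python3 - <<'E'
from h import *
shot('wrist','w5');shot('top','t5');o=bot.get_obs();print(o['joint_pos'].round(3),o['eef_pos'],o['ft_force'],o['grip_width'],o['clock'])
p=cv2.imread('pics/t5.png')
cv2.imwrite('pics/t5a.png',cv2.resize(p[105:265,270:470],None,fx=4,fy=3.75,interpolation=cv2.INTER_CUBIC)[:600])
E
```

```text
[ 0.08   0.672  0.696  1.593 -0.006  0.169] [0.69678087 0.05403652 0.23924942] [-0.9141369  -0.54785495 -6.17795243] 0.05439665454561954 5.4167
```

View pics/w5.png

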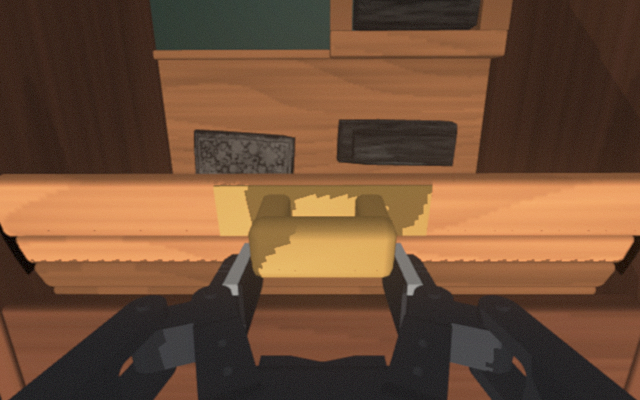

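View pics/t5a.png

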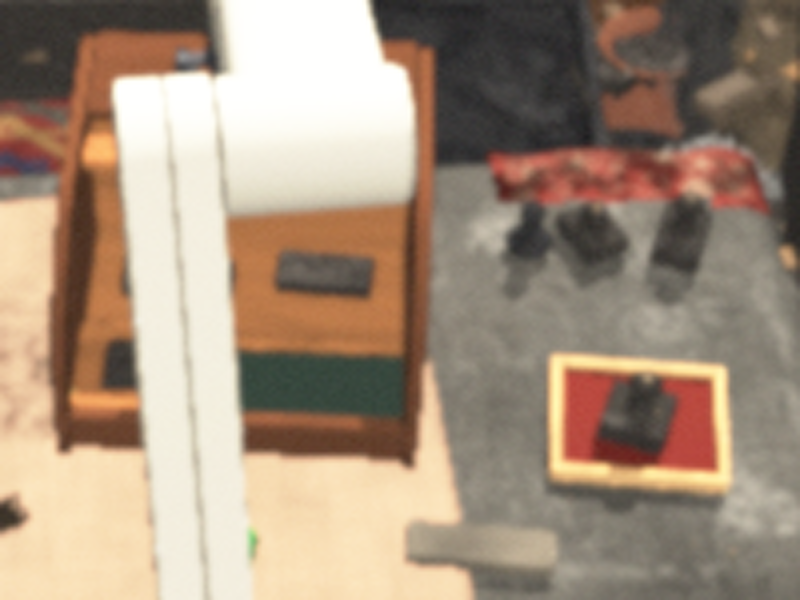

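Request:
step_arm(series=[{"x": 0.4, "y": -0.05, "z": -0.1, "twist": 0, "jaw": 5}, {"x": 0.8, "y": -0.1, "z": -0.2, "twist": 0, "jaw": 5}, {"x": 0.8, "y": -0.1, "z": -0.2, "twist": 0, "jaw": 5}, {"x": 0.8, "y": -0.1, "z": -0.2, "twist": 0, "jaw": 5}])

```text
clock: 5.75
eef_pos: [0.7054, 0.0533, 0.2375]
tool_rot: [-0.48, 0.522, 0.475, 0.521]
ft_force: [-0.5, 1.7, -3.1]
grip_width: 0.0544
```

```bash
python3 - <<'E'
from h import *
shot('wrist','w6');o=bot.get_obs();print(o['eef_pos'],o['ft_force'])
for v in range(190,300,6):
  print(v,world('wrist','w6',322,v).round(4),world('wrist','w6',180,v).round(4),world('wrist','w6',480,v).round(4))
E
```

```text
[0.70535714 0.05330631 0.2375058 ] [-0.84045322  0.80280614 -2.95658863]
190 [0.6748 0.0559 0.2314] [ 0.6696 -0.0096  0.2299] [0.681  0.1276 0.2312]
196 [0.6777 0.0556 0.2312] [ 0.6721 -0.0096  0.2312] [0.6841 0.128  0.2306]
202 [0.6805 0.0554 0.2316] [ 0.6751 -0.0104  0.2308] [0.6873 0.1284 0.23  ]
208 [0.6842 0.055  0.2293] [ 0.6784 -0.0115  0.2297] [0.6903 0.1286 0.2298]
214 [0.6867 0.0548 0.2306] [ 0.6812 -0.012   0.2299] [0.6936 0.1291 0.2291]
220 [0.6774 0.0558 0.2625] [ 0.6849 -0.0136  0.2279] [0.697  0.1295 0.2284]
226 [0.6786 0.0557 0.2654] [ 0.6881 -0.0145  0.2276] [0.7004 0.13   0.2277]
232 [0.6803 0.0556 0.2669] [ 0.6918 -0.0158  0.2261] [0.7063 0.1328 0.2218]
238 [0.6825 0.0554 0.2673] [ 0.6961 -0.0179  0.2233] [0.7097 0.1331 0.2216]
244 [0.6845 0.0552 0.2681] [ 0.7    -0.0193  0.2219] [0.7133 0.1334 0.2211]
250 [0.6873 0.055  0.2672] [ 0.7036 -0.0204  0.2212] [0.7169 0.1338 0.2208]
256 [0.6895 0.0548 0.2676] [ 0.7081 -0.0223  0.2188] [0.721  0.1345 0.2196]
262 [0.6929 0.0545 0.2658] [ 0.7129 -0.0244  0.2162] [0.7265 0.1363 0.216 ]
268 [0.6951 0.0543 0.2664] [ 0.7169 -0.0256  0.2153] [0.7303 0.1366 0.2157]
274 [0.6986 0.054  0.2648] [ 0.7208 -0.0267  0.2147] [0.7348 0.1373 0.2145]
280 [0.7336 0.0506 0.2106] [ 0.7267 -0.0296  0.2108] [0.7403 0.1388 0.2117]
286 [0.7235 0.0516 0.2329] [ 0.7175 -0.0183  0.2333] [0.7304 0.1294 0.2324]
292 [0.7238 0.0516 0.2378] [ 0.7179 -0.0164  0.2381] [0.7305 0.1273 0.2372]
298 [0.7263 0.0514 0.2389] [ 0.7203 -0.0164  0.2394] [0.6976 0.1036 0.2881]
```

View pics/w6.png

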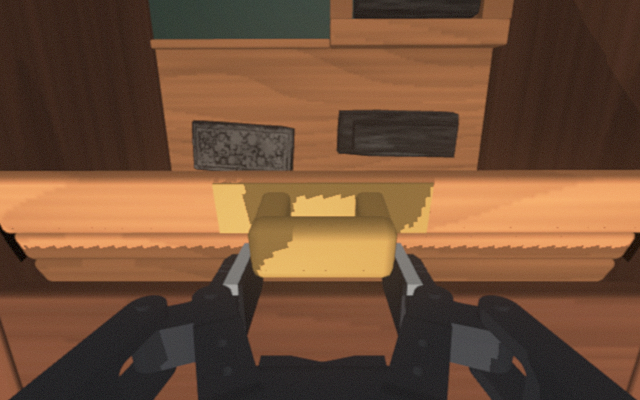

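```bash
python3 - <<'E'
from h import *
for f in ('w3','w4','w5','w6'):
  s=np.load(f'pics/{f}.npz')
  P=np.array([world('wrist',f,322,v)-s['pos'] for v in range(215,300,1)])
  m=(P[:,2]>.005)&(P[:,2]<.04)
  Q=P[m];top=Q
  print(f,s['pos'].round(4));print((Q[::8]*1000).round(1)[:, [0,2]].tolist())
E
```

```text
w3 [0.4992 0.0709 0.1788]
[[-15.9, 11.1], [-14.1, 15.3], [-11.6, 17.5], [-9.5, 20.2], [-7.5, 23.2], [-4.9, 24.8], [-2.5, 26.7], [2.0, 25.1]]
w4 [0.6123 0.0612 0.2392]
[[-22.9, 13.4], [-22.3, 20.2], [-19.7, 22.2], [-16.7, 22.9], [-14.1, 24.4], [-10.6, 24.2], [-8.1, 25.9], [-4.8, 26.3]]
w5 [0.6968 0.054  0.2392]
[[-27.9, 20.7], [-27.3, 27.5], [-24.8, 29.1], [-21.7, 29.1], [-18.4, 29.0], [-15.2, 28.9], [-11.7, 28.6], [-7.8, 27.6]]
w6 [0.7054 0.0533 0.2375]
[[-27.5, 19.5], [-27.1, 26.7], [-25.1, 29.4], [-22.0, 29.7], [-19.3, 30.5], [-15.9, 30.2], [-11.7, 28.4], [-8.3, 28.4]]
```

Request:
step_arm(series=[{"x": 0, "y": 0, "z": 0, "twist": 0, "jaw": 8.5}, {"x": 0, "y": 0, "z": 0, "twist": 0, "jaw": 8.5}, {"x": 0, "y": 0, "z": 0, "twist": 0, "jaw": 8.5}, {"x": -1, "y": 0.1, "z": 0.2, "twist": 0, "jaw": 8.5}, {"x": -1.9, "y": 0.15, "z": 0.3, "twist": 0, "jaw": 8.5}, {"x": -1.9, "y": 0.15, "z": 0.3, "twist": 0, "jaw": 5}, {"x": -1.9, "y": 0.15, "z": 0.3, "twist": 0, "jaw": 5}, {"x": -1.9, "y": 0.15, "z": 0.3, "twist": 0, "jaw": 5}, {"x": -1.9, "y": 0.15, "z": 0.3, "twist": 0, "jaw": 5}])

```text
clock: 6.55
eef_pos: [0.6875, 0.0549, 0.2418]
tool_rot: [-0.48, 0.521, 0.474, 0.522]
ft_force: [-0.2, 0.7, 4.4]
grip_width: 0.0545
```

Request:
step_arm(series=[{"x": 0.3, "y": 0, "z": -0.05, "twist": 0, "jaw": 5}, {"x": 0.6, "y": -0.05, "z": -0.1, "twist": 0, "jaw": 5}, {"x": 0.9, "y": -0.1, "z": -0.15, "twist": 0, "jaw": 5}, {"x": 0.9, "y": -0.1, "z": -0.15, "twist": 0, "jaw": 5}, {"x": 0.9, "y": -0.1, "z": -0.15, "twist": 0, "jaw": 5}])

```text
clock: 6.97
eef_pos: [0.6895, 0.0547, 0.2414]
tool_rot: [-0.477, 0.524, 0.478, 0.518]
ft_force: [-23.8, 1.0, 13.8]
grip_width: 0.0546
```

```bash
python3 - <<'E'
from h import *
shot('wrist','w7');o=bot.get_obs();print(o['eef_pos'],o['ft_force'],o['grip_width'])
P=np.array([world('wrist','w7',322,v) for v in range(200,300,1)]);Q=P[(P[:,2]>.25)]
print(Q[::5].round(4))
E
```

```text
[0.68950461 0.05468552 0.24137104] [-23.37887841   1.72735056  13.72626698] 0.05487254888599026
[[0.6802 0.0555 0.2573]
 [0.6803 0.0555 0.2615]
 [0.6809 0.0555 0.2647]
 [0.682  0.0554 0.2666]
 [0.6839 0.0552 0.2671]
 [0.6858 0.0551 0.2676]
 [0.6879 0.0549 0.2677]
 [0.691  0.0546 0.2663]
 [0.6932 0.0544 0.2662]
 [0.6957 0.0542 0.2659]]
```

View pics/w7.png

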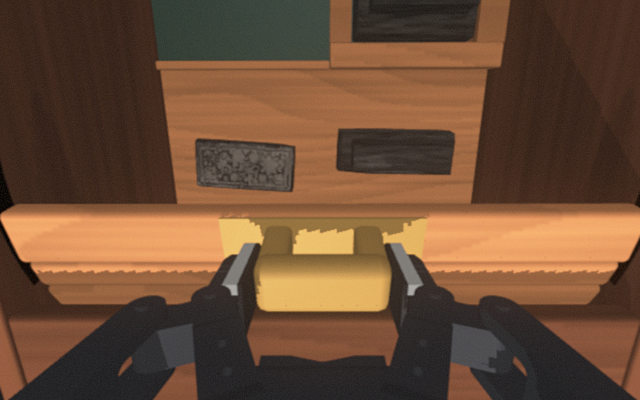

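Request:
step_arm(series=[{"x": 0, "y": 0, "z": 0, "twist": 0, "jaw": 5}, {"x": 0, "y": 0, "z": 0, "twist": 0, "jaw": 8.5}, {"x": 0, "y": 0, "z": 0, "twist": 0, "jaw": 8.5}, {"x": 0, "y": 0, "z": 0, "twist": 0, "jaw": 8.5}, {"x": 0, "y": 0, "z": 1.5, "twist": 0, "jaw": 8.5}, {"x": 0, "y": 0, "z": 4, "twist": 0, "jaw": 8.5}, {"x": -1, "y": -1, "z": 7, "twist": 0, "jaw": 8.5}, {"x": -3, "y": -3, "z": 9, "twist": 0, "jaw": 8.5}, {"x": -5, "y": -6, "z": 10, "twist": 0, "jaw": 8.5}, {"x": -7, "y": -9, "z": 10, "twist": 0, "jaw": 8.5}])

```text
clock: 7.85
eef_pos: [0.6206, -0.0356, 0.3443]
tool_rot: [-0.479, 0.522, 0.477, 0.52]
ft_force: [0.1, -1.0, 1.8]
grip_width: 0.0852
```

```bash
python3 - <<'E'
from h import *
shot('wrist','w8');o=bot.get_obs();print(o['eef_pos'],o['ft_force'],o['grip_width'])
E
```

```text
[ 0.6157485  -0.04202035  0.34339655] [-1.72130502 -1.91694968 -0.53060347] 0.0850732651657333
```

View pics/w8.png

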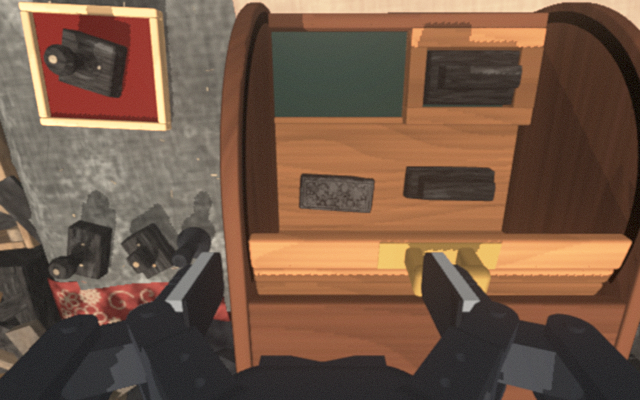

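The tambour stays open and every target is in view: tray and knob block at (80,60), bay at (340,72), pocket with long block at (472,77). I'll read corners off enlarged crops.

```bash
python3 - <<'E'
import cv2
p=cv2.imread('pics/w8.png')
cv2.imwrite('pics/w8a.png',cv2.resize(p[0:140,10:180],None,fx=4.2,fy=4.2,interpolation=cv2.INTER_CUBIC))
cv2.imwrite('pics/w8b.png',cv2.resize(p[0:140,250:550],None,fx=2.6,fy=2.6,interpolation=cv2.INTER_CUBIC))
E
```

```text
(no output)
```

View pics/w8a.png

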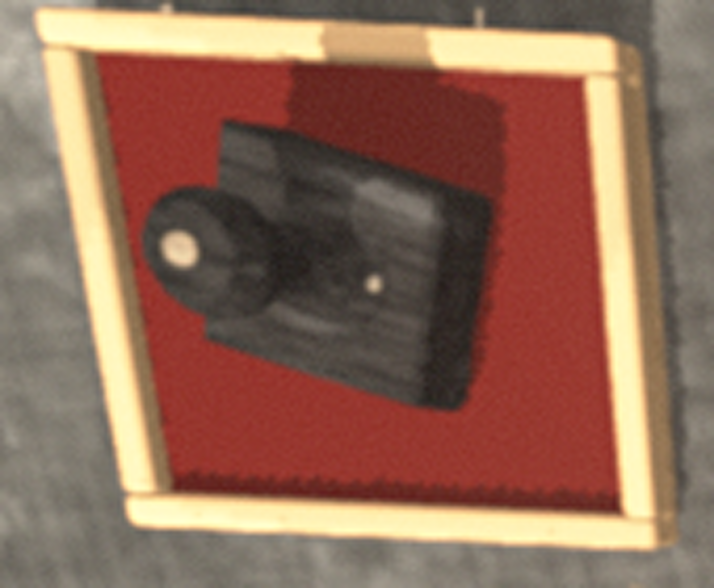

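View pics/w8b.png

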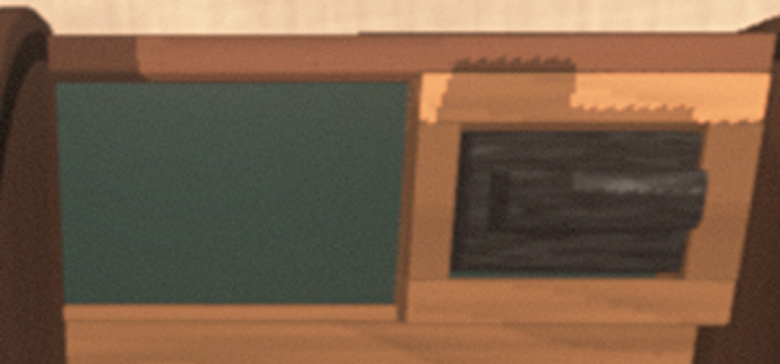

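```bash
python3 - <<'E'
from h import *
a=lambda u,v,z:world('wrist','w8',10+u/4.2,v/4.2,z).round(4)
b=lambda u,v,z:world('wrist','w8',250+u/2.6,v/2.6,z).round(4)
def show(n,P):
  P=np.array(P);print(n,P[:,:2].tolist(),'mean',P.mean(0).round(4),'sides',[round(float(np.hypot(*(P[i]-P[(i+1)%4])[:2])),3) for i in range(4)],'ang',[round(float(np.degrees(np.arctan2(*(P[(i+1)%4]-P[i])[1::-1]))),1) for i in range(4)])
show('blk',[a(*q,.042) for q in [(222,122),(443,192),(418,403),(207,335)]])
print('knob',a(180,248,.095),a(205,250,.075))
show('rimin',[a(*q,.02) for q in [(82,50),(588,73),(622,515),(165,490)]])
show('rimout',[a(*q,.02) for q in [(37,12),(618,37),(660,540),(128,500)]])
show('pock',[b(*q,.058) for q in [(462,128),(705,128),(685,275),(450,275)]])
show('bay',[b(*q,.031) for q in [(57,83),(407,80),(398,303),(65,303)]])
ps=-.087;o=np.array([.6535,.059])
R=np.array([[np.cos(ps),-np.sin(ps)],[np.sin(ps),np.cos(ps)]])
for q in [(-.115,.08),(-.115,-.082)]:print(o+R@q)
E
```

```text
blk [[0.448, -0.3347], [0.4715, -0.2764], [0.5284, -0.2991], [0.504, -0.3566]] mean [ 0.488  -0.3167  0.042 ] sides [0.063, 0.061, 0.062, 0.06] ang [68.0, -21.7, -113.0, 158.6]
knob [ 0.4879 -0.318   0.095 ] [ 0.4859 -0.3262  0.075 ]
rimin [[0.4205, -0.3853], [0.4395, -0.2372], [0.567, -0.2558], [0.5468, -0.4008]] mean [ 0.4934 -0.3198  0.02  ] sides [0.149, 0.129, 0.146, 0.127] ang [82.7, -8.3, -97.9, 173.0]
rimout [[0.4096, -0.3952], [0.4308, -0.2262], [0.5759, -0.2453], [0.5489, -0.4137]] mean [ 0.4913 -0.3201  0.02  ] sides [0.17, 0.146, 0.171, 0.141] ang [82.8, -7.5, -99.1, 172.4]
pock [[0.5092, 0.0961], [0.5185, 0.2045], [0.5823, 0.2004], [0.5729, 0.0907]] mean [0.5457 0.1479 0.058 ] sides [0.109, 0.064, 0.11, 0.064] ang [85.1, -3.7, -94.9, 175.2]
bay [[0.4708, -0.0865], [0.4836, 0.0781], [0.586, 0.0721], [0.5718, -0.0953]] mean [ 0.528  -0.0079  0.031 ] sides [0.165, 0.103, 0.168, 0.101] ang [85.6, -3.4, -94.8, 175.0]
[0.54588617 0.14868981]
[ 0.53180994 -0.01269748]
```

Request:
step_arm(series=[{"x": -1, "y": -2.5, "z": 0, "twist": -1, "jaw": 8.5}, {"x": -2.5, "y": -6, "z": 0, "twist": -3, "jaw": 8.5}, {"x": -4, "y": -9.5, "z": 0, "twist": -5, "jaw": 8.5}, {"x": -6, "y": -13, "z": 0, "twist": -7, "jaw": 8.5}, {"x": -8, "y": -16.5, "z": 0, "twist": -10, "jaw": 8.5}, {"x": -10, "y": -20, "z": -1, "twist": -12, "jaw": 8.5}, {"x": -11.5, "y": -23.5, "z": -3, "twist": -14, "jaw": 8.5}, {"x": -12.5, "y": -26.5, "z": -6, "twist": -16, "jaw": 8.5}, {"x": -12.8, "y": -27.5, "z": -9, "twist": -17, "jaw": 8.5}, {"x": -12.8, "y": -27.5, "z": -12, "twist": -17, "jaw": 8.5}])

```text
clock: 8.73
eef_pos: [0.4866, -0.3208, 0.2219]
tool_rot: [-0.393, 0.593, 0.391, 0.584]
ft_force: [0.3, -0.8, -0.5]
grip_width: 0.0853
```

```bash
python3 - <<'E'
from h import *
shot('wrist','w9');o=bot.get_obs();print(o['eef_pos'],o['ft_force'],o['grip_width'])
E
```

```text
[ 0.48364299 -0.31708844  0.21435919] [-1.716365    1.57904663 -4.93252755] 0.08507505081856771
```

View pics/w9.png

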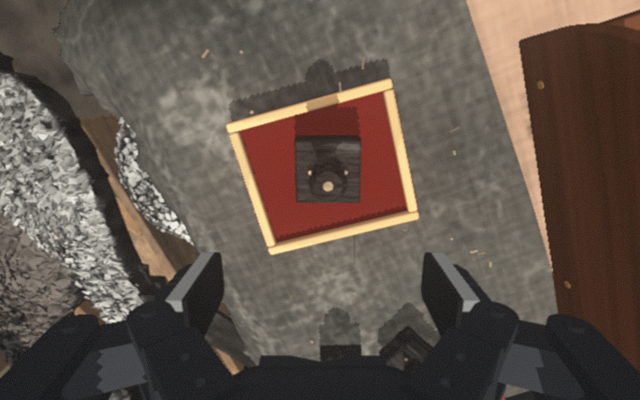

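The black knob block is square to the jaws. It is black with a round knob on the dark red felt, so it's the right one; the knob top is at (328,186).

```bash
python3 - <<'E'
from h import *
w=lambda u,v,z:world('wrist','w9',u,v,z).round(4)
print(w(328,186,.095),np.mean([w(*q,.042) for q in [(297,137),(359,137),(360,202),(297,202)]],0))
P=np.array([w(*q,.02) for q in [(229,128),(391,84),(416,214),(271,250)]]);print(P,P.mean(0))
s=np.load('pics/w9.npz');print(s['pos'])
E
```

```text
[ 0.4876 -0.3176  0.095 ] [ 0.48635 -0.31655  0.042  ]
[[ 0.4125 -0.3939  0.02  ]
 [ 0.4352 -0.2299  0.02  ]
 [ 0.5712 -0.2492  0.02  ]
 [ 0.5503 -0.4116  0.02  ]] [ 0.4923  -0.32115  0.02   ]
[ 0.48657959 -0.32084654  0.22194143]
```

Request:
step_arm(series=[{"x": 0.3, "y": 0, "z": -3, "twist": 0, "jaw": 8.5}, {"x": 0.3, "y": 0, "z": -6, "twist": 0, "jaw": 8.5}, {"x": 0.3, "y": 0, "z": -9, "twist": 0, "jaw": 8.5}, {"x": 0.3, "y": 0, "z": -12, "twist": 0, "jaw": 8.5}, {"x": 0.3, "y": 0, "z": -14, "twist": 0, "jaw": 8.5}, {"x": 0.3, "y": 0, "z": -15.5, "twist": 0, "jaw": 8.5}, {"x": 0.3, "y": 0, "z": -15.7, "twist": 0, "jaw": 7}, {"x": 0.3, "y": 0, "z": -15.7, "twist": 0, "jaw": 5.5}, {"x": 0.3, "y": 0, "z": -15.7, "twist": 0, "jaw": 3}, {"x": 0.3, "y": 0, "z": -15.7, "twist": 0, "jaw": 3}])

```text
clock: 9.62
eef_pos: [0.4881, -0.3178, 0.0592]
tool_rot: [-0.39, 0.593, 0.396, 0.583]
ft_force: [-0.5, 0.1, 0.2]
grip_width: 0.0381
```

Request:
step_arm(series=[{"x": 0, "y": 0, "z": 0, "twist": 0, "jaw": 3}, {"x": 0, "y": 0, "z": 0, "twist": 0, "jaw": 3}, {"x": 0, "y": 0, "z": 0, "twist": 0, "jaw": 3}])

```text
clock: 9.87
eef_pos: [0.4886, -0.3181, 0.0601]
tool_rot: [-0.39, 0.593, 0.395, 0.583]
ft_force: [-0.3, -0.8, -1.1]
grip_width: 0.0334
```

```bash
python3 - <<'E'
from h import *
shot('wrist','w10');o=bot.get_obs();print(o['eef_pos'],o['ft_force'],o['grip_width'])
E
```

```text
[ 0.4883925  -0.31795945  0.05975788] [2.06054961 0.2764541  1.75158903] 0.033598097366859106
```

View pics/w10.png

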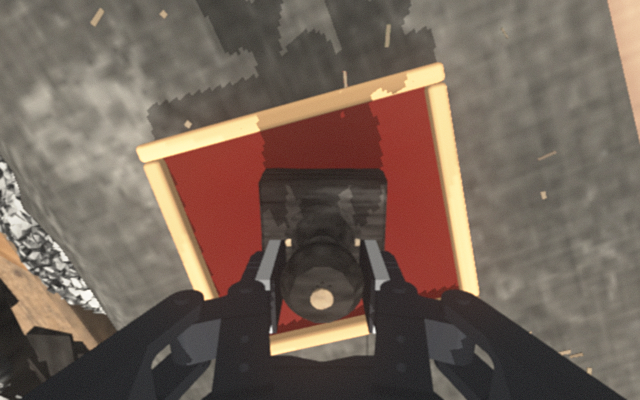

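Request:
step_arm(series=[{"x": 0, "y": 0, "z": 0.7, "twist": 0, "jaw": 3}, {"x": 0, "y": 0, "z": 2, "twist": 0, "jaw": 3}, {"x": 0, "y": 0, "z": 4, "twist": 0, "jaw": 3}, {"x": 0, "y": 0, "z": 7, "twist": 0, "jaw": 3}, {"x": 0, "y": 0, "z": 10, "twist": 0, "jaw": 3}, {"x": 0, "y": 0, "z": 13, "twist": 0, "jaw": 3}, {"x": 0, "y": 0, "z": 16, "twist": 0, "jaw": 3}, {"x": 0, "y": 0, "z": 19, "twist": 0, "jaw": 3}, {"x": 0, "y": 0, "z": 22, "twist": 0, "jaw": 3}, {"x": 0, "y": 0, "z": 25, "twist": 0, "jaw": 3}])

```text
clock: 10.75
eef_pos: [0.4879, -0.3177, 0.3118]
tool_rot: [-0.39, 0.593, 0.395, 0.583]
ft_force: [1.0, -0.2, -2.4]
grip_width: 0.0339
```

```bash
python3 - <<'E'
from h import *
shot('wrist','w11');o=bot.get_obs();print(o['eef_pos'],o['ft_force'],o['grip_width'])
E
```

```text
[ 0.48962433 -0.31881605  0.31874046] [ 0.70112952 -0.96089032  4.108519  ] 0.033684586428875826
```

View pics/w11.png

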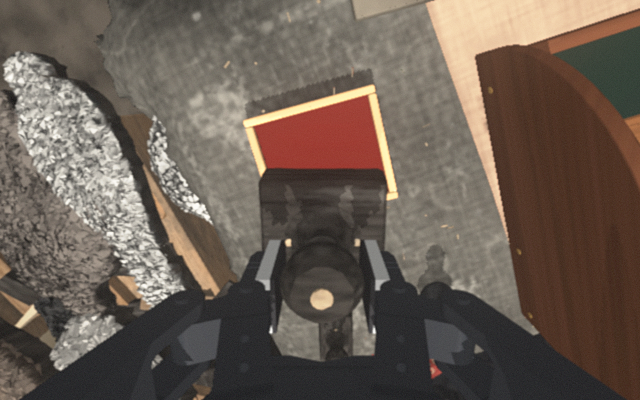

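Request:
step_arm(series=[{"x": 0.2, "y": 1, "z": 2, "twist": 1, "jaw": 3}, {"x": 0.5, "y": 3.5, "z": 2.5, "twist": 2, "jaw": 3}, {"x": 1, "y": 6.5, "z": 2.5, "twist": 4, "jaw": 3}, {"x": 1.5, "y": 10, "z": 2.5, "twist": 6, "jaw": 3}, {"x": 2, "y": 13.5, "z": 2.5, "twist": 8, "jaw": 3}, {"x": 2.5, "y": 17, "z": 2.5, "twist": 10, "jaw": 3}, {"x": 3, "y": 20.5, "z": 2.5, "twist": 12, "jaw": 3}, {"x": 3.5, "y": 24, "z": 2.5, "twist": 14, "jaw": 3}, {"x": 4, "y": 27.5, "z": 2.5, "twist": 16, "jaw": 3}, {"x": 4, "y": 30, "z": 2.5, "twist": 17, "jaw": 3}])

```text
clock: 11.63
eef_pos: [0.5297, -0.016, 0.3438]
tool_rot: [-0.477, 0.526, 0.475, 0.52]
ft_force: [0.1, -0.5, -0.7]
grip_width: 0.0334
```

Request:
step_arm(series=[{"x": 0, "y": 0.2, "z": -0.5, "twist": 0, "jaw": 3}, {"x": 0, "y": 0.3, "z": -2, "twist": 0, "jaw": 3}, {"x": 0, "y": 0.3, "z": -4, "twist": 0, "jaw": 3}])

```text
clock: 11.88
eef_pos: [0.5304, -0.0123, 0.3051]
tool_rot: [-0.479, 0.525, 0.474, 0.52]
ft_force: [0.6, -0.4, -1.3]
grip_width: 0.0338
```

```bash
python3 - <<'E'
from h import *
shot('wrist','w12');o=bot.get_obs();print(o['eef_pos'],o['ft_force'],o['grip_width'])
from scipy.spatial.transform import Rotation as Ro
z=Ro.from_quat(o['tool_rot']).as_matrix()[:,2];print(np.degrees(np.arctan2(z[1],z[0])))
E
```

```text
[ 0.52796002 -0.01272597  0.29953645] [-2.95762985 -0.03298944 -4.8307292 ] 0.03403248725167067
84.70840568263843
```

View pics/w12.png

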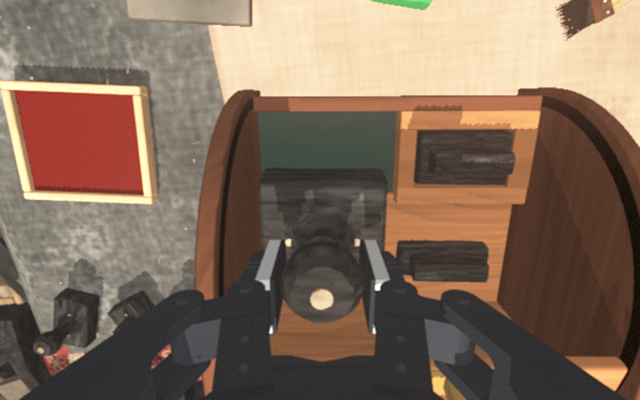

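Request:
step_arm(series=[{"x": 0.2, "y": 0.1, "z": -3, "twist": 0.5, "jaw": 3}, {"x": 0.2, "y": 0.1, "z": -6, "twist": 0.5, "jaw": 3}, {"x": 0.2, "y": 0.1, "z": -9, "twist": 0.5, "jaw": 3}, {"x": 0.2, "y": 0.1, "z": -12, "twist": 0.5, "jaw": 3}, {"x": 0.2, "y": 0.1, "z": -15, "twist": 0.5, "jaw": 3}, {"x": 0.2, "y": 0.1, "z": -17.5, "twist": 0.5, "jaw": 3}, {"x": 0.2, "y": 0.1, "z": -19.5, "twist": 0.5, "jaw": 3}, {"x": 0.2, "y": 0.1, "z": -20.5, "twist": 0.5, "jaw": 3}, {"x": 0.2, "y": 0.1, "z": -21, "twist": 0.5, "jaw": 3}, {"x": 0.2, "y": 0.1, "z": -21, "twist": 0.5, "jaw": 3}])

```text
clock: 12.77
eef_pos: [0.5296, -0.0121, 0.0891]
tool_rot: [-0.478, 0.526, 0.479, 0.515]
ft_force: [-0.7, 0.9, -1.9]
grip_width: 0.0336
```

```bash
python3 - <<'E'
from h import *
shot('wrist','w13');o=bot.get_obs();print(o['eef_pos'],o['ft_force'],o['grip_width'])
E
```

```text
[ 0.53043715 -0.01204728  0.09017624] [-0.06416021  0.49471327 -0.41774389] 0.03360043790647713
```

View pics/w13.png

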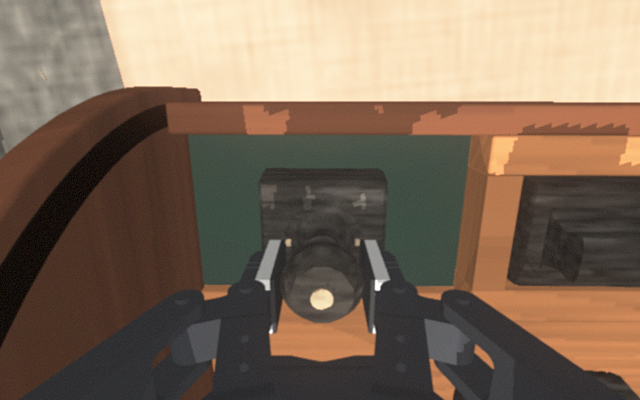

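Centred over the bay. Next I lower the last centimetre in small steps until it touches.

Request:
step_arm(series=[{"x": 0, "y": 0, "z": -0.4, "twist": 0, "jaw": 3}, {"x": 0, "y": 0, "z": -0.7, "twist": 0, "jaw": 3}, {"x": 0, "y": 0, "z": -0.9, "twist": 0, "jaw": 3}, {"x": 0, "y": 0, "z": -0.9, "twist": 0, "jaw": 3}, {"x": 0, "y": 0, "z": -0.9, "twist": 0, "jaw": 3}])

```text
clock: 13.23
eef_pos: [0.5305, -0.012, 0.0814]
tool_rot: [-0.479, 0.525, 0.478, 0.516]
ft_force: [-0.2, 0.6, -1.5]
grip_width: 0.0335
```

Request:
step_arm(series=[{"x": 0, "y": 0, "z": -0.15, "twist": 0, "jaw": 3}, {"x": 0, "y": 0, "z": -0.3, "twist": 0, "jaw": 3}, {"x": 0, "y": 0, "z": -0.3, "twist": 0, "jaw": 3}, {"x": 0, "y": 0, "z": -0.3, "twist": 0, "jaw": 3}])

```text
clock: 13.57
eef_pos: [0.5311, -0.012, 0.0788]
tool_rot: [-0.479, 0.525, 0.478, 0.516]
ft_force: [0.6, -1.0, 1.8]
grip_width: 0.0335
```

Request:
step_arm(series=[{"x": 0, "y": 0, "z": -0.1, "twist": 0, "jaw": 3}, {"x": 0, "y": 0, "z": -0.2, "twist": 0, "jaw": 3}, {"x": 0, "y": 0, "z": -0.2, "twist": 0, "jaw": 3}, {"x": 0, "y": 0, "z": -0.2, "twist": 0, "jaw": 3}])

```text
clock: 13.9
eef_pos: [0.5313, -0.0121, 0.0787]
tool_rot: [-0.48, 0.524, 0.478, 0.517]
ft_force: [-3.8, -0.2, 11.4]
grip_width: 0.0338
```

Request:
step_arm(series=[{"x": 0, "y": 0, "z": 0.05, "twist": 0, "jaw": 3}, {"x": 0, "y": 0, "z": 0.05, "twist": 0, "jaw": 4.5}, {"x": 0, "y": 0, "z": 0.05, "twist": 0, "jaw": 7}, {"x": 0, "y": 0, "z": 0.05, "twist": 0, "jaw": 7}, {"x": 0, "y": 0, "z": 0.05, "twist": 0, "jaw": 7}, {"x": 0, "y": 0, "z": 2, "twist": 0, "jaw": 7}, {"x": 0, "y": 0, "z": 5, "twist": 0, "jaw": 7}, {"x": 0, "y": 0, "z": 9, "twist": 0, "jaw": 7}, {"x": 0, "y": 0, "z": 13, "twist": 0, "jaw": 7}, {"x": 0, "y": 0, "z": 16, "twist": 0, "jaw": 7}])

```text
clock: 14.73
eef_pos: [0.5318, -0.0121, 0.2417]
tool_rot: [-0.48, 0.524, 0.477, 0.517]
ft_force: [1.5, -0.6, -0.3]
grip_width: 0.07
```

```bash
python3 - <<'E'
from h import *
shot('wrist','w14');o=bot.get_obs();print(o['eef_pos'],o['ft_force'],o['grip_width'])
E
```

```text
[ 0.5347246  -0.01212093  0.24774255] [2.39553369 0.09848384 4.78033307] 0.06976065605043875
```

View pics/w14.png

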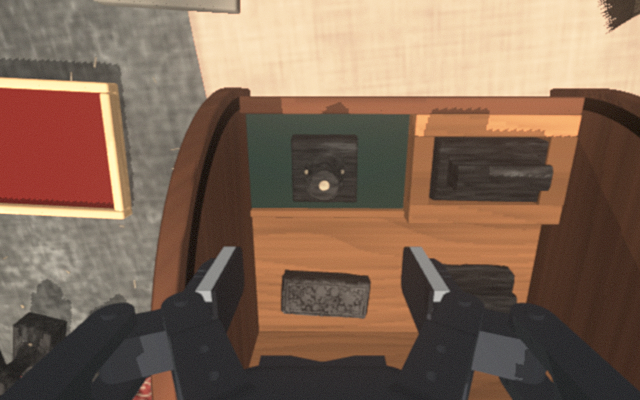

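Request:
step_arm(series=[{"x": 0, "y": 1, "z": 1, "twist": 7, "jaw": 7}, {"x": 0.1, "y": 2.5, "z": 2, "twist": 14, "jaw": 7}, {"x": 0.2, "y": 4, "z": 2, "twist": 21, "jaw": 7}, {"x": 0.3, "y": 6, "z": 2, "twist": 28, "jaw": 7}, {"x": 0.4, "y": 8, "z": 2, "twist": 35, "jaw": 7}, {"x": 0.6, "y": 10, "z": 2, "twist": 42, "jaw": 7}, {"x": 0.8, "y": 12, "z": 2, "twist": 49, "jaw": 7}, {"x": 1, "y": 14, "z": 2, "twist": 56, "jaw": 7}, {"x": 1.1, "y": 15, "z": 2, "twist": 63, "jaw": 7}, {"x": 1.1, "y": 16, "z": 2, "twist": 70, "jaw": 7}])

```text
clock: 15.62
eef_pos: [0.5457, 0.149, 0.2669]
tool_rot: [0.694, -0.148, -0.688, -0.151]
ft_force: [-0.4, -1.2, -0.9]
grip_width: 0.0701
```

Request:
step_arm(series=[{"x": 0, "y": 0.2, "z": -1, "twist": 7, "jaw": 7}, {"x": 0, "y": 0.2, "z": -3, "twist": 14, "jaw": 7}, {"x": 0, "y": 0.2, "z": -5, "twist": 20.6, "jaw": 7}, {"x": 0, "y": 0.2, "z": -7, "twist": 20.6, "jaw": 7}, {"x": 0, "y": 0.2, "z": -7, "twist": 20.6, "jaw": 7}])

```text
clock: 16.03
eef_pos: [0.5428, 0.1504, 0.1918]
tool_rot: [-0.707, 0.022, 0.707, 0.025]
ft_force: [-0.9, -1.0, -0.4]
grip_width: 0.07
```

```bash
cat >> h.py <<'E'
def yaw(o):
    from scipy.spatial.transform import Rotation as Ro
    z=Ro.from_quat(o['tool_rot']).as_matrix()[:,2];return np.degrees(np.arctan2(z[1],z[0]))
E
python3 - <<'E'
from h import *
shot('wrist','w15');o=bot.get_obs();print(o['eef_pos'],yaw(o),o['joint_pos'].round(2))
E
```

```text
[0.54378154 0.15057913 0.19410153] 176.17741722719052 [ 0.27  0.38  0.11  1.29  0.   -1.24]
```

View pics/w15.png

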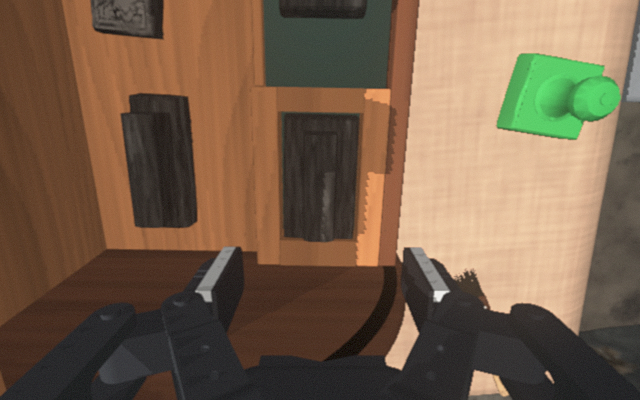

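```bash
python3 - <<'E'
from h import *
p=cv2.imread('pics/w15.png')
c=cv2.resize(p[85:270,250:400],None,fx=3.2,fy=3.2,interpolation=cv2.INTER_CUBIC);c=cv2.convertScaleAbs(c,alpha=1.6,beta=15)
cv2.imwrite('pics/w15a.png',c)
s=np.load('pics/w15.npz');print(s['pos'])
for v in (130,145,175,205,235):
  print(v,[world('wrist','w15',u,v).round(3).tolist()[::2] for u in range(288,356,6)])
E
```

```text
[0.54279226 0.15039777 0.19181171]
130 [[0.567, 0.063], [0.562, 0.064], [0.557, 0.063], [0.552, 0.063], [0.548, 0.063], [0.543, 0.064], [0.538, 0.063], [0.534, 0.063], [0.529, 0.063], [0.524, 0.063], [0.519, 0.063], [0.515, 0.063]]
145 [[0.568, 0.064], [0.563, 0.064], [0.558, 0.063], [0.538, 0.335], [0.548, 0.089], [0.543, 0.091], [0.539, 0.09], [0.535, 0.091], [0.53, 0.087], [0.525, 0.063], [0.52, 0.063], [0.515, 0.063]]
175 [[0.57, 0.063], [0.565, 0.064], [0.56, 0.064], [0.554, 0.088], [0.549, 0.09], [0.545, 0.089], [0.54, 0.09], [0.536, 0.089], [0.531, 0.067], [0.526, 0.063], [0.521, 0.062], [0.516, 0.062]]
205 [[0.572, 0.063], [0.567, 0.064], [0.562, 0.063], [0.556, 0.088], [0.551, 0.091], [0.546, 0.09], [0.542, 0.09], [0.537, 0.089], [0.532, 0.064], [0.527, 0.063], [0.522, 0.063], [0.517, 0.061]]
235 [[0.575, 0.062], [0.57, 0.062], [0.565, 0.062], [0.558, 0.088], [0.553, 0.091], [0.548, 0.089], [0.543, 0.09], [0.539, 0.09], [0.534, 0.063], [0.528, 0.062], [0.523, 0.062], [0.517, 0.045]]
```

View pics/w15a.png

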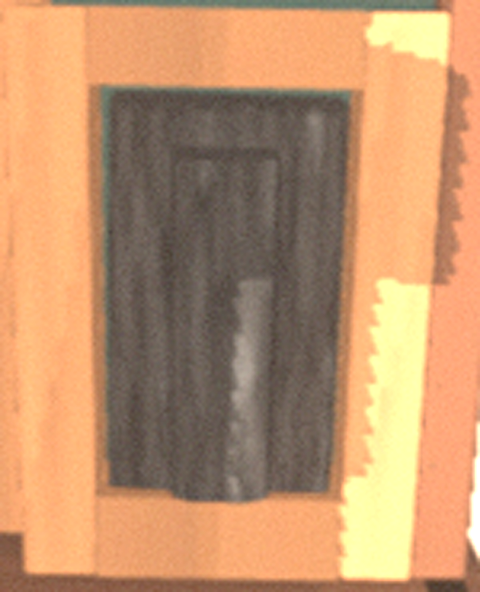

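```bash
python3 - <<'E'
from h import *
a=lambda u,v,z:world('wrist','w15',250+u/3.2,85+v/3.2,z).round(4)
P=np.array([a(*q,.061) for q in [(110,95),(348,95),(330,490),(108,487)]]);print(P[:,:2].tolist(),P.mean(0))
P=np.array([a(*q,.09) for q in [(177,158),(276,158),(268,492),(173,492)]]);print(P[:,:2].tolist(),P.mean(0))
E
```

```text
[[0.5686, 0.0923], [0.5103, 0.0961], [0.5188, 0.2011], [0.5793, 0.1963]] [0.54425 0.14645 0.061  ]
[[0.5517, 0.1053], [0.5297, 0.1068], [0.536, 0.1875], [0.5592, 0.186]] [0.54415 0.1464  0.09   ]
```

Request:
step_arm(series=[{"x": 0, "y": -0.2, "z": -2, "twist": -0.5, "jaw": 6.5}, {"x": 0, "y": -0.4, "z": -5, "twist": -1, "jaw": 6.5}, {"x": 0, "y": -0.4, "z": -8, "twist": -1, "jaw": 6.5}, {"x": 0, "y": -0.4, "z": -10.5, "twist": -1, "jaw": 6.5}, {"x": 0, "y": -0.4, "z": -12, "twist": -1, "jaw": 6.5}, {"x": 0, "y": -0.4, "z": -12.8, "twist": -1, "jaw": 6.5}, {"x": 0, "y": -0.4, "z": -12.9, "twist": -1, "jaw": 6.5}, {"x": 0, "y": -0.4, "z": -12.9, "twist": -1, "jaw": 6.5}])

```text
clock: 16.75
eef_pos: [0.5446, 0.1468, 0.066]
tool_rot: [0.708, -0.028, -0.705, -0.032]
ft_force: [0.2, 0.7, 0.6]
grip_width: 0.065
```

```bash
python3 - <<'E'
from h import *
shot('wrist','w16');o=bot.get_obs();print(o['eef_pos'],yaw(o),o['ft_force'])
E
```

```text
[0.54509022 0.14692432 0.06666441] 175.16887627831957 [0.38434631 0.5734713  0.31935036]
```

View pics/w16.png

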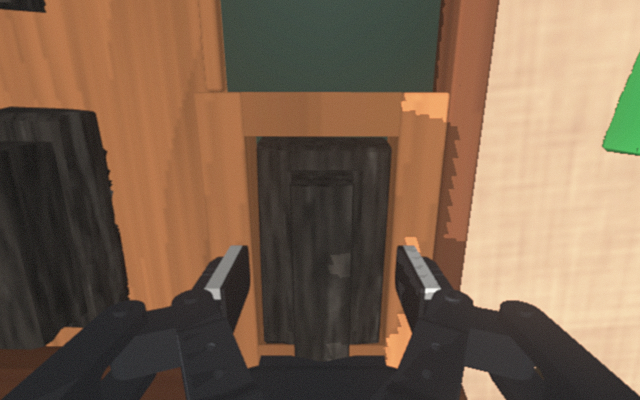

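Request:
step_arm(series=[{"x": 0, "y": 0, "z": -0.1, "twist": 0, "jaw": 5}, {"x": 0, "y": 0, "z": -0.1, "twist": 0, "jaw": 2}, {"x": 0, "y": 0, "z": -0.1, "twist": 0, "jaw": 2}, {"x": 0, "y": 0, "z": -0.1, "twist": 0, "jaw": 2}, {"x": 0, "y": 0, "z": -0.1, "twist": 0, "jaw": 2}, {"x": 0, "y": 0, "z": -0.1, "twist": 0, "jaw": 2}])

```text
clock: 17.3
eef_pos: [0.5459, 0.1473, 0.0678]
tool_rot: [0.709, -0.027, -0.704, -0.032]
ft_force: [-1.1, -0.3, 6.5]
grip_width: 0.0323
```

```bash
python3 - <<'E'
from h import *
shot('wrist','w17');o=bot.get_obs();print(o['eef_pos'],yaw(o),o['ft_force'],o['grip_width'])
E
```

```text
[0.54595345 0.14735541 0.06778082] 175.170721516263 [-1.5545913   0.47307633  6.843938  ] 0.03213136796858807
```

View pics/w17.png

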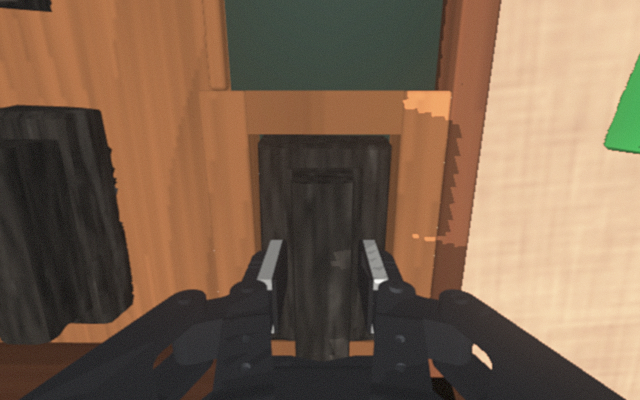

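Request:
step_arm(series=[{"x": 0, "y": 0, "z": 0.5, "twist": 0, "jaw": 2}, {"x": 0, "y": 0, "z": 1.2, "twist": 0, "jaw": 2}, {"x": 0, "y": 0, "z": 2, "twist": 0, "jaw": 2}, {"x": 0, "y": 0, "z": 3, "twist": 0, "jaw": 2}, {"x": 0, "y": 0, "z": 4, "twist": 0, "jaw": 2}, {"x": 0, "y": 0, "z": 5, "twist": 0, "jaw": 2}, {"x": 0, "y": 0, "z": 6, "twist": 0, "jaw": 2}])

```text
clock: 17.93
eef_pos: [0.5461, 0.1474, 0.1291]
tool_rot: [0.709, -0.027, -0.704, -0.032]
ft_force: [0.5, -0.1, -2.4]
grip_width: 0.0323
```

```bash
python3 - <<'E'
from h import *
shot('wrist','w18');o=bot.get_obs();print(o['eef_pos'],yaw(o),o['ft_force'],o['grip_width'])
E
```

```text
[0.54745225 0.14774599 0.13134389] 175.1716737023858 [ 0.83360216 -0.06707165  0.19716367] 0.032512813977107424
```

View pics/w18.png

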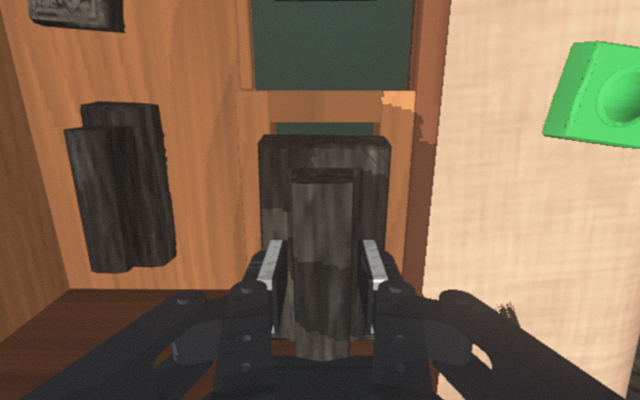

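Request:
step_arm(series=[{"x": 0, "y": 0, "z": 2, "twist": 0, "jaw": 2}, {"x": 0, "y": 0, "z": 5, "twist": 0, "jaw": 2}, {"x": 0, "y": 0, "z": 8, "twist": 0, "jaw": 2}, {"x": 0, "y": 0, "z": 11, "twist": 0, "jaw": 2}, {"x": 0, "y": -0.5, "z": 14, "twist": 0, "jaw": 2}, {"x": 0, "y": -2, "z": 17, "twist": 0, "jaw": 2}, {"x": 0, "y": -5, "z": 19, "twist": 0, "jaw": 2}, {"x": -0.5, "y": -8.5, "z": 20, "twist": -0.5, "jaw": 2}, {"x": -1, "y": -12, "z": 20.5, "twist": -1, "jaw": 2}, {"x": -1.5, "y": -15.5, "z": 20.5, "twist": -1.5, "jaw": 2}])

```text
clock: 18.82
eef_pos: [0.5327, -0.0085, 0.3385]
tool_rot: [0.712, -0.036, -0.7, -0.042]
ft_force: [0.9, -1.0, -1.0]
grip_width: 0.0322
```

Request:
step_arm(series=[{"x": -0.5, "y": -4, "z": 0, "twist": -0.5, "jaw": 2}, {"x": -1, "y": -7.5, "z": 0, "twist": -0.5, "jaw": 2}, {"x": -1.5, "y": -11, "z": 0, "twist": -1, "jaw": 2}, {"x": -2, "y": -14.5, "z": 0, "twist": -1, "jaw": 2}, {"x": -2.5, "y": -18, "z": 0, "twist": -1.5, "jaw": 2}, {"x": -3, "y": -21.5, "z": 0, "twist": -1.5, "jaw": 2}, {"x": -3.5, "y": -24.5, "z": 0, "twist": -1.5, "jaw": 2}, {"x": -4, "y": -27.5, "z": -0.5, "twist": -1.5, "jaw": 2}, {"x": -4, "y": -29.5, "z": -2, "twist": -1.5, "jaw": 2}, {"x": -4, "y": -30.5, "z": -4, "twist": -1.5, "jaw": 2}])

```text
clock: 19.65
eef_pos: [0.4928, -0.317, 0.2997]
tool_rot: [0.712, -0.048, -0.698, -0.051]
ft_force: [0.3, 0.8, -2.5]
grip_width: 0.0323
```

```bash
python3 - <<'E'
from h import *
shot('wrist','w19');o=bot.get_obs();print(o['eef_pos'],yaw(o),o['ft_force'],o['grip_width'],o['clock'])
E
```

```text
[ 0.49102426 -0.31659395  0.29369246] 171.96831069195102 [-1.2029353  -0.17207673 -5.51946611] 0.03231138593706384 19.7
```

View pics/w19.png

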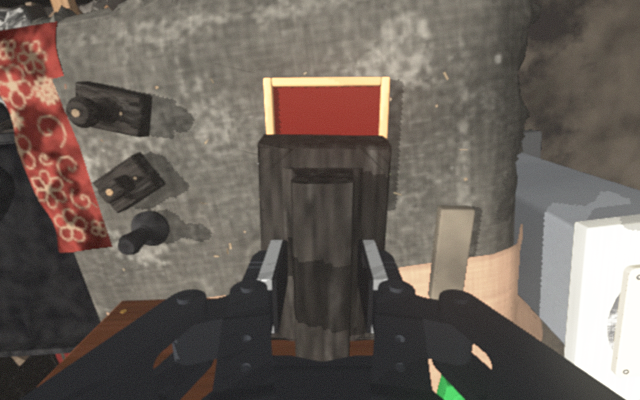

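Request:
step_arm(series=[{"x": 0.2, "y": -0.3, "z": -3, "twist": 0.3, "jaw": 2}, {"x": 0.2, "y": -0.3, "z": -6.5, "twist": 0.3, "jaw": 2}, {"x": 0.2, "y": -0.3, "z": -10, "twist": 0.3, "jaw": 2}, {"x": 0.2, "y": -0.3, "z": -13, "twist": 0.3, "jaw": 2}, {"x": 0.2, "y": -0.3, "z": -16, "twist": 0.3, "jaw": 2}, {"x": 0.2, "y": -0.3, "z": -19, "twist": 0.3, "jaw": 2}, {"x": 0.2, "y": -0.3, "z": -21.5, "twist": 0.3, "jaw": 2}, {"x": 0.2, "y": -0.3, "z": -22.8, "twist": 0.3, "jaw": 2}, {"x": 0.2, "y": -0.3, "z": -23.2, "twist": 0.3, "jaw": 2}, {"x": 0.2, "y": -0.3, "z": -23.2, "twist": 0.3, "jaw": 2}])

```text
clock: 20.53
eef_pos: [0.4925, -0.3186, 0.0608]
tool_rot: [0.708, -0.044, -0.703, -0.051]
ft_force: [-0.6, 0.6, -1.1]
grip_width: 0.0324
```

```bash
python3 - <<'E'
from h import *
shot('wrist','w20');o=bot.get_obs();print(o['eef_pos'],yaw(o),o['ft_force'],o['grip_width'],o['clock'])
E
```

```text
[ 0.49341967 -0.31934473  0.0622162 ] 172.29676702209113 [-0.22125034 -0.42824893 -0.82392764] 0.03229370771618529 20.5833
```

View pics/w20.png

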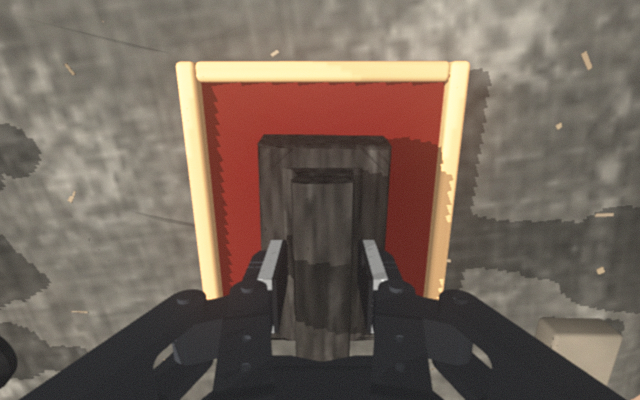

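Request:
step_arm(series=[{"x": 0, "y": 0, "z": -0.5, "twist": 0, "jaw": 2}, {"x": 0, "y": 0, "z": -0.9, "twist": 0, "jaw": 2}, {"x": 0, "y": 0, "z": -1.2, "twist": 0, "jaw": 2}, {"x": 0, "y": 0, "z": -1.2, "twist": 0, "jaw": 2}, {"x": 0, "y": 0, "z": -1.2, "twist": 0, "jaw": 2}])

```text
clock: 21.0
eef_pos: [0.4934, -0.3193, 0.0504]
tool_rot: [0.709, -0.044, -0.702, -0.051]
ft_force: [0.3, 0.9, -2.2]
grip_width: 0.0324
```

Request:
step_arm(series=[{"x": 0, "y": 0, "z": -0.15, "twist": 0, "jaw": 2}, {"x": 0, "y": 0, "z": -0.25, "twist": 0, "jaw": 2}, {"x": 0, "y": 0, "z": -0.25, "twist": 0, "jaw": 2}, {"x": 0, "y": 0, "z": -0.25, "twist": 0, "jaw": 2}])

```text
clock: 21.33
eef_pos: [0.4939, -0.3196, 0.0489]
tool_rot: [0.71, -0.045, -0.701, -0.05]
ft_force: [0.2, 0.5, 5.3]
grip_width: 0.032
```

Request:
step_arm(series=[{"x": 0, "y": 0, "z": 0, "twist": 0, "jaw": 3.5}, {"x": 0, "y": 0, "z": 0, "twist": 0, "jaw": 5}, {"x": 0, "y": 0, "z": 0, "twist": 0, "jaw": 7}, {"x": 0, "y": 0, "z": 0, "twist": 0, "jaw": 7}, {"x": 0, "y": 0, "z": 0.5, "twist": 0, "jaw": 7}, {"x": 0, "y": 0, "z": 2, "twist": 0, "jaw": 7}, {"x": 0, "y": 0, "z": 5, "twist": 0, "jaw": 7}, {"x": 0, "y": 0, "z": 9, "twist": 0, "jaw": 7}, {"x": 0, "y": 0, "z": 13, "twist": 0, "jaw": 7}, {"x": 0, "y": 0, "z": 17, "twist": 0, "jaw": 7}])

```text
clock: 22.17
eef_pos: [0.4934, -0.3193, 0.2208]
tool_rot: [0.71, -0.045, -0.701, -0.05]
ft_force: [1.3, -0.5, -0.4]
grip_width: 0.0703
```

```bash
python3 - <<'E'
from h import *
shot('wrist','w21');o=bot.get_obs();print(o['eef_pos'],yaw(o),o['ft_force'],o['grip_width'],o['clock'])
for u in (300,325,350): print([world('wrist','w21',u,v).round(3).tolist() for v in (150,190)])
E
```

```text
[ 0.49697566 -0.32162006  0.23072775] 172.303622607699 [ 1.64021561 -1.06662918  6.49590897] 0.06978129394046864 22.2167
[[0.514, -0.342, 0.044], [0.52, -0.303, 0.044]]
[[0.489, -0.344, 0.071], [0.494, -0.308, 0.071]]
[[0.467, -0.336, 0.044], [0.471, -0.297, 0.044]]
```

View pics/w21.png

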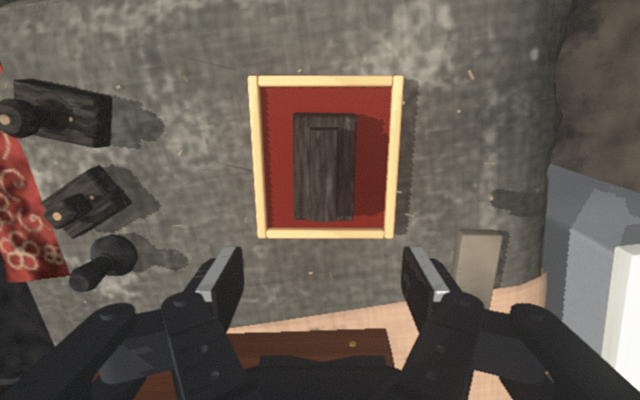

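Request:
step_arm(series=[{"x": 0.5, "y": 0.5, "z": 3, "twist": -7, "jaw": 8.5}, {"x": 2, "y": 2, "z": 6, "twist": -14, "jaw": 8.5}, {"x": 3.5, "y": 4.5, "z": 9, "twist": -21, "jaw": 8.5}, {"x": 5, "y": 7.5, "z": 10, "twist": -28, "jaw": 8.5}, {"x": 6.5, "y": 11, "z": 10, "twist": -35, "jaw": 8.5}, {"x": 8, "y": 14.5, "z": 10, "twist": -42, "jaw": 8.5}, {"x": 10, "y": 17.5, "z": 10, "twist": -49, "jaw": 8.5}, {"x": 11.5, "y": 21, "z": 10, "twist": -56, "jaw": 8.5}, {"x": 13, "y": 24.5, "z": 10, "twist": -63, "jaw": 8.5}, {"x": 14.5, "y": 28, "z": 10, "twist": -70, "jaw": 8.5}])

```text
clock: 23.05
eef_pos: [0.6424, -0.0401, 0.3309]
tool_rot: [0.557, -0.45, -0.542, -0.44]
ft_force: [0.8, -0.5, -0.2]
grip_width: 0.0849
```

```bash
python3 - <<'E'
from h import *
o=bot.get_obs();print(o['eef_pos'],yaw(o),o['clock'])
E
```

```text
[ 0.64238061 -0.04006771  0.33091854] 102.05533448055836 23.05
```

Request:
step_arm(series=[{"x": 1.5, "y": 3, "z": 0, "twist": -6, "jaw": 8.5}, {"x": 3, "y": 6, "z": 0, "twist": -12, "jaw": 8.5}, {"x": 4.4, "y": 9, "z": 0, "twist": -16.7, "jaw": 8.5}, {"x": 4.6, "y": 9.5, "z": -1, "twist": -16.7, "jaw": 8.5}, {"x": 4.6, "y": 9.5, "z": -2, "twist": -16.7, "jaw": 8.5}, {"x": 4.6, "y": 9.5, "z": -2, "twist": -16.7, "jaw": 8.5}])

```text
clock: 23.55
eef_pos: [0.6881, 0.0563, 0.3076]
tool_rot: [-0.486, 0.527, 0.474, 0.512]
ft_force: [0.7, -1.2, -1.2]
grip_width: 0.0849
```

```bash
python3 - <<'E'
from h import *
shot('wrist','w22');o=bot.get_obs();print(o['eef_pos'],yaw(o),o['clock'])
P=np.array([world('wrist','w22',322,v) for v in range(180,330,2)]);print(P[P[:,2]>.25].round(4)[:12])
E
```

```text
[0.68788274 0.05546792 0.30910609] 85.41279323275717 23.6
[[0.6787 0.0557 0.2608]
 [0.6794 0.0557 0.2622]
 [0.6798 0.0557 0.2648]
 [0.6805 0.0557 0.2663]
 [0.6813 0.0557 0.2674]
 [0.6826 0.0556 0.2673]
 [0.6839 0.0555 0.2669]
 [0.6848 0.0554 0.2677]
 [0.6864 0.0553 0.2667]
 [0.6877 0.0552 0.2667]
 [0.6887 0.0551 0.2673]
 [0.6899 0.055  0.2674]]
```

View pics/w22.png

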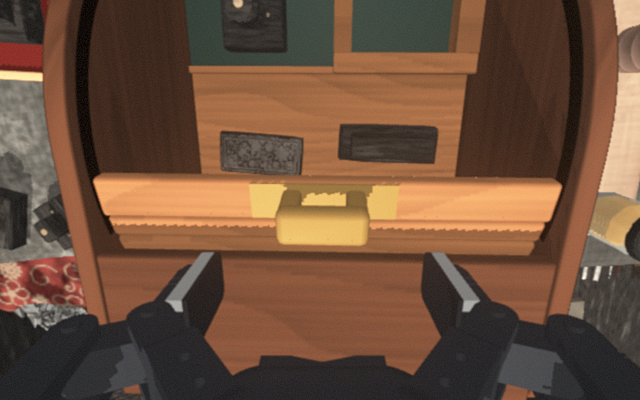

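The pull is at (322,225), and the knob block sits flat in the bay. Descending to pinch the pull.

Request:
step_arm(series=[{"x": 0.1, "y": 0, "z": -2.5, "twist": 0, "jaw": 8.5}, {"x": 0.1, "y": 0, "z": -5, "twist": 0, "jaw": 8.5}, {"x": 0.1, "y": 0, "z": -6.5, "twist": 0, "jaw": 8.5}, {"x": 0.1, "y": 0, "z": -6.8, "twist": 0, "jaw": 8.5}, {"x": 0.1, "y": 0, "z": -6.8, "twist": 0, "jaw": 5}, {"x": 0.1, "y": 0, "z": -6.8, "twist": 0, "jaw": 5}, {"x": 0.1, "y": 0, "z": -6.8, "twist": 0, "jaw": 5}, {"x": 0.1, "y": 0, "z": -6.8, "twist": 0, "jaw": 5}])

```text
clock: 24.27
eef_pos: [0.6901, 0.0544, 0.2441]
tool_rot: [-0.487, 0.526, 0.472, 0.514]
ft_force: [0.4, -2.9, 4.8]
grip_width: 0.0547
```

```bash
python3 -c "
from arc import *
arc(1.751,1.751-np.arange(1,10)*.06)
arc(1.211,1.211-np.arange(1,11)*.06)
arc(.611,.611-np.arange(1,10)*.05)"
```

```text
1.691 x -1.29 y 0.11 z 0.20
1.631 x -2.58 y 0.23 z 0.31
1.571 x -3.88 y 0.34 z 0.35
1.511 x -5.18 y 0.45 z 0.31
1.451 x -6.47 y 0.56 z 0.20
1.391 x -7.76 y 0.68 z 0.00
1.331 x -9.03 y 0.79 z -0.27
1.271 x -10.28 y 0.90 z -0.62
1.211 x -11.51 y 1.00 z -1.04
1.151 x -1.20 y 0.10 z -0.50
1.091 x -2.37 y 0.21 z -1.06
1.031 x -3.51 y 0.31 z -1.70
0.971 x -4.60 y 0.40 z -2.40
0.911 x -5.65 y 0.49 z -3.17
0.851 x -6.66 y 0.58 z -4.00
0.791 x -7.61 y 0.66 z -4.89
0.731 x -8.50 y 0.74 z -5.84
0.671 x -9.34 y 0.81 z -6.83
0.611 x -10.12 y 0.88 z -7.88
0.561 x -0.60 y 0.05 z -0.91
0.511 x -1.15 y 0.10 z -1.84
0.461 x -1.66 y 0.14 z -2.80
0.411 x -2.12 y 0.18 z -3.79
0.361 x -2.52 y 0.22 z -4.80
0.311 x -2.88 y 0.25 z -5.82
0.261 x -3.19 y 0.28 z -6.87
0.211 x -3.44 y 0.30 z -7.92
0.161 x -3.64 y 0.32 z -8.99
```

Request:
step_arm(series=[{"x": -1.3, "y": 0.1, "z": 0.2, "twist": 0, "jaw": 5}, {"x": -2.6, "y": 0.25, "z": 0.3, "twist": 0, "jaw": 5}, {"x": -3.9, "y": 0.35, "z": 0.35, "twist": 0, "jaw": 5}, {"x": -5.2, "y": 0.45, "z": 0.3, "twist": 0, "jaw": 5}, {"x": -6.5, "y": 0.55, "z": 0.2, "twist": 0, "jaw": 5}, {"x": -7.75, "y": 0.7, "z": 0, "twist": 0, "jaw": 5}, {"x": -9, "y": 0.8, "z": -0.25, "twist": 0, "jaw": 5}, {"x": -10.3, "y": 0.9, "z": -0.6, "twist": 0, "jaw": 5}, {"x": -11.5, "y": 1, "z": -1.05, "twist": 0, "jaw": 5}, {"x": -11.5, "y": 1, "z": -1.05, "twist": 0, "jaw": 5}])

```text
clock: 25.1
eef_pos: [0.5754, 0.0642, 0.2347]
tool_rot: [-0.488, 0.525, 0.47, 0.515]
ft_force: [1.4, -1.4, -2.3]
grip_width: 0.0546
```

```bash
cat >> h.py <<'E'
def bar(f,u=322):
    s=np.load(f'pics/{f}.npz');P=np.array([world('wrist',f,u,v)-s['pos'] for v in range(195,320,1)])
    Q=P[(P[:,2]>.003)&(P[:,2]<.045)];print(s['pos'].round(4),(Q[::7]*1000).round(0)[:,[0,2]].astype(int).tolist())
E
python3 - <<'E'
from h import *
shot('wrist','w23');o=bot.get_obs();print(o['eef_pos'],yaw(o),o['ft_force'],o['clock']);bar('w23')
E
```

```text
[0.57558963 0.06411135 0.23481381] 85.28470277497955 [ 0.56880707 -3.45399844  0.19884811] 25.15
[0.5754 0.0642 0.2347] [[-2, 12], [-3, 19], [0, 21], [1, 23], [5, 23], [8, 24], [10, 25], [14, 25]]
```

View pics/w23.png

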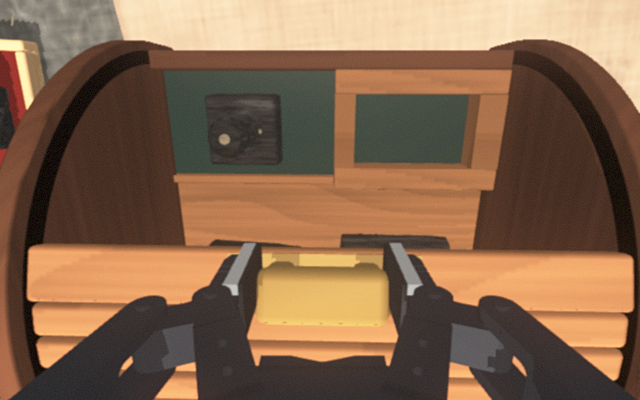

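Request:
step_arm(series=[{"x": 0, "y": 0, "z": 0, "twist": 0, "jaw": 7.5}, {"x": 0, "y": 0, "z": 0, "twist": 0, "jaw": 7.5}, {"x": 0.5, "y": 0, "z": -0.2, "twist": 0, "jaw": 7.5}, {"x": 0.9, "y": -0.1, "z": -0.3, "twist": 0, "jaw": 7.5}, {"x": 0.9, "y": -0.1, "z": -0.3, "twist": 0, "jaw": 5}, {"x": 0.9, "y": -0.1, "z": -0.3, "twist": 0, "jaw": 5}, {"x": 0.9, "y": -0.1, "z": -0.3, "twist": 0, "jaw": 5}, {"x": 0.9, "y": -0.1, "z": -0.3, "twist": 0, "jaw": 5}])

```text
clock: 25.82
eef_pos: [0.5849, 0.0632, 0.2317]
tool_rot: [-0.487, 0.525, 0.471, 0.515]
ft_force: [2.1, -1.0, -0.2]
grip_width: 0.0549
```

```bash
python3 -c "
from arc import *
arc(1.26,1.26-np.arange(1,10)*.06)"
```

```text
1.2 x -1.23 y 0.11 z -0.44
1.14 x -2.42 y 0.21 z -0.95
1.08 x -3.59 y 0.31 z -1.53
1.02 x -4.71 y 0.41 z -2.17
0.96 x -5.80 y 0.51 z -2.89
0.9 x -6.84 y 0.60 z -3.67
0.84 x -7.84 y 0.68 z -4.51
0.78 x -8.78 y 0.77 z -5.41
0.72 x -9.66 y 0.84 z -6.37
```

Request:
step_arm(series=[{"x": -1.25, "y": 0.1, "z": -0.45, "twist": 0, "jaw": 5}, {"x": -2.4, "y": 0.2, "z": -0.95, "twist": 0, "jaw": 5}, {"x": -3.6, "y": 0.3, "z": -1.55, "twist": 0, "jaw": 5}, {"x": -4.7, "y": 0.4, "z": -2.15, "twist": 0, "jaw": 5}, {"x": -5.8, "y": 0.5, "z": -2.9, "twist": 0, "jaw": 5}, {"x": -6.85, "y": 0.6, "z": -3.65, "twist": 0, "jaw": 5}, {"x": -7.85, "y": 0.7, "z": -4.5, "twist": 0, "jaw": 5}, {"x": -8.8, "y": 0.75, "z": -5.4, "twist": 0, "jaw": 5}, {"x": -9.65, "y": 0.85, "z": -6.35, "twist": 0, "jaw": 5}, {"x": -9.65, "y": 0.85, "z": -6.35, "twist": 0, "jaw": 5}])

```text
clock: 26.65
eef_pos: [0.4873, 0.0715, 0.1683]
tool_rot: [-0.487, 0.525, 0.47, 0.516]
ft_force: [-3.4, -2.1, 2.4]
grip_width: 0.0547
```

```bash
python3 - <<'E'
from h import *
shot('wrist','w24');o=bot.get_obs();print(o['eef_pos'],yaw(o),o['ft_force'],o['clock']);bar('w24')
E
```

```text
[0.48763774 0.07148535 0.16868058] 85.2042951984998 [-3.41907779 -2.93171762  4.34777669] 26.7
[0.4873 0.0715 0.1683] [[-7, 18], [-6, 23], [-4, 25], [-2, 27], [0, 29], [2, 30], [3, 32], [6, 33], [9, 33]]
```

View pics/w24.png

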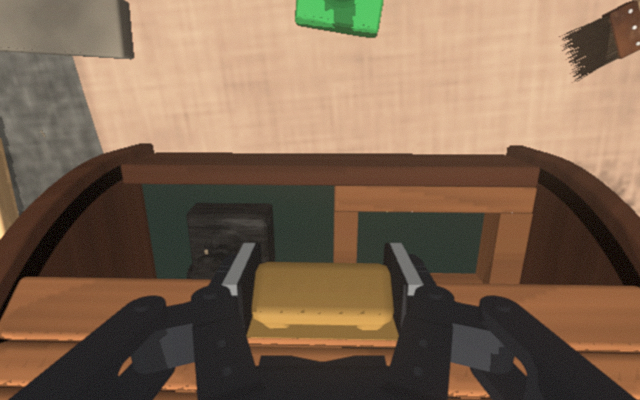

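Request:
step_arm(series=[{"x": 0, "y": 0, "z": 0, "twist": 0, "jaw": 7.5}, {"x": 0, "y": 0, "z": 0, "twist": 0, "jaw": 7.5}, {"x": 0.3, "y": 0, "z": 0.3, "twist": 0, "jaw": 7.5}, {"x": 0.6, "y": 0, "z": 0.5, "twist": 0, "jaw": 7.5}, {"x": 0.6, "y": 0, "z": 0.5, "twist": 0, "jaw": 5}, {"x": 0.6, "y": 0, "z": 0.5, "twist": 0, "jaw": 5}, {"x": 0.6, "y": 0, "z": 0.5, "twist": 0, "jaw": 5}, {"x": 0.6, "y": 0, "z": 0.5, "twist": 0, "jaw": 5}])

```text
clock: 27.37
eef_pos: [0.4938, 0.071, 0.1739]
tool_rot: [-0.487, 0.526, 0.47, 0.516]
ft_force: [0.9, -2.7, 1.9]
grip_width: 0.0549
```

```bash
python3 -c "
from arc import *
arc(.755,.755-np.arange(1,11)*.06)"
```

```text
0.695 x -0.86 y 0.08 z -0.98
0.635 x -1.66 y 0.15 z -2.00
0.575 x -2.40 y 0.21 z -3.08
0.515 x -3.08 y 0.27 z -4.19
0.455 x -3.68 y 0.32 z -5.35
0.395 x -4.22 y 0.37 z -6.54
0.335 x -4.68 y 0.41 z -7.75
0.275 x -5.07 y 0.44 z -9.00
0.215 x -5.39 y 0.47 z -10.26
0.155 x -5.63 y 0.49 z -11.55
```

Request:
step_arm(series=[{"x": -0.85, "y": 0.1, "z": -1, "twist": 0, "jaw": 5}, {"x": -1.65, "y": 0.15, "z": -2, "twist": 0, "jaw": 5}, {"x": -2.4, "y": 0.2, "z": -3.1, "twist": 0, "jaw": 5}, {"x": -3.1, "y": 0.25, "z": -4.2, "twist": 0, "jaw": 5}, {"x": -3.7, "y": 0.3, "z": -5.35, "twist": 0, "jaw": 5}, {"x": -4.2, "y": 0.35, "z": -6.55, "twist": 0, "jaw": 5}, {"x": -4.7, "y": 0.4, "z": -7.75, "twist": 0, "jaw": 5}, {"x": -5.1, "y": 0.45, "z": -9, "twist": 0, "jaw": 5}, {"x": -5.4, "y": 0.45, "z": -10.2, "twist": 0, "jaw": 5}, {"x": -5.4, "y": 0.45, "z": -10.2, "twist": 0, "jaw": 5}])

```text
clock: 28.2
eef_pos: [0.4385, 0.0757, 0.0703]
tool_rot: [-0.486, 0.526, 0.471, 0.515]
ft_force: [-1.8, -1.6, -1.2]
grip_width: 0.0549
```

```bash
python3 - <<'E'
from h import *
shot('wrist','w25');o=bot.get_obs();print(o['eef_pos'],yaw(o),o['ft_force'],o['clock']);bar('w25')
E
```

```text
[0.43871205 0.075697   0.07107477] 85.15583616842795 [-1.59885488 -2.12216454 -1.59717864] 28.25
[0.4385 0.0757 0.0703] [[-6, 9], [-6, 15], [-5, 20], [-4, 24], [-3, 27], [-2, 30], [2, 29], [5, 30], [29, 4]]
```

View pics/w25.png

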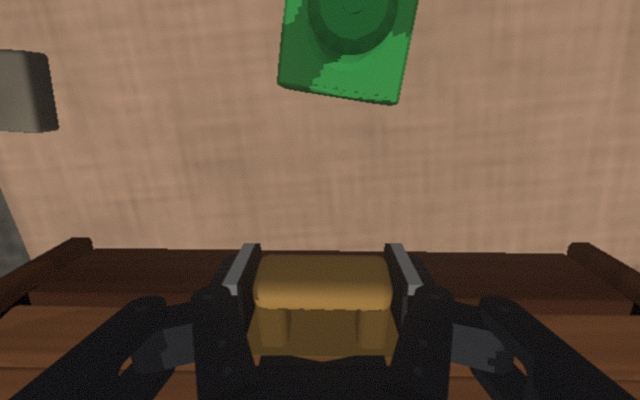

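Request:
step_arm(series=[{"x": -0.1, "y": 0, "z": -0.4, "twist": 0, "jaw": 5}, {"x": -0.15, "y": 0, "z": -0.8, "twist": 0, "jaw": 5}, {"x": -0.2, "y": 0, "z": -1.2, "twist": 0, "jaw": 5}, {"x": -0.2, "y": 0, "z": -1.5, "twist": 0, "jaw": 5}, {"x": -0.2, "y": 0, "z": -1.5, "twist": 0, "jaw": 5}, {"x": -0.2, "y": 0, "z": -1.5, "twist": 0, "jaw": 5}])

```text
clock: 28.75
eef_pos: [0.4371, 0.0758, 0.0619]
tool_rot: [-0.487, 0.525, 0.47, 0.516]
ft_force: [-19.7, -2.4, 52.8]
grip_width: 0.0549
```

```bash
python3 - <<'E'
from h import *
shot('wrist','w26');o=bot.get_obs();print(o['eef_pos'],yaw(o),o['ft_force'],o['clock']);bar('w26')
E
```

```text
[0.4370612  0.07582087 0.06194222] 85.13903240123054 [-20.00001194  -1.61404951  51.1142628 ] 28.8
[0.4371 0.0758 0.0619] [[-6, 11], [-6, 16], [-6, 22], [-4, 24], [-3, 28], [-1, 30], [2, 30], [5, 30], [30, 4]]
```

Request:
step_arm(series=[{"x": 0, "y": 0, "z": 0, "twist": 0, "jaw": 5}, {"x": 0, "y": 0, "z": 0, "twist": 0, "jaw": 5}, {"x": 0, "y": 0, "z": 0, "twist": 0, "jaw": 8.5}, {"x": 0, "y": 0, "z": 0, "twist": 0, "jaw": 8.5}, {"x": 0, "y": 0, "z": 0, "twist": 0, "jaw": 8.5}, {"x": 0, "y": 0, "z": 1, "twist": 0, "jaw": 8.5}, {"x": -0.3, "y": 0, "z": 3.5, "twist": 0, "jaw": 8.5}, {"x": -1, "y": 0, "z": 7, "twist": 0, "jaw": 8.5}, {"x": -3, "y": 0, "z": 11, "twist": 0, "jaw": 8.5}, {"x": -5, "y": 0, "z": 15, "twist": 0, "jaw": 8.5}])

```text
clock: 29.63
eef_pos: [0.3894, 0.0758, 0.207]
tool_rot: [-0.487, 0.526, 0.47, 0.516]
ft_force: [1.1, -0.2, 0.1]
grip_width: 0.0848
```

Request:
step_arm(series=[{"x": -2, "y": 1, "z": 3, "twist": 0, "jaw": 8.5}, {"x": -5, "y": 3, "z": 6, "twist": 0, "jaw": 8.5}, {"x": -7, "y": 5, "z": 8, "twist": 0, "jaw": 8.5}, {"x": -8, "y": 7, "z": 10, "twist": 0, "jaw": 8.5}, {"x": -8, "y": 7, "z": 10, "twist": 0, "jaw": 8.5}, {"x": -8, "y": 7, "z": 10, "twist": 0, "jaw": 8.5}])

```text
clock: 30.13
eef_pos: [0.3099, 0.1469, 0.3076]
tool_rot: [-0.488, 0.524, 0.471, 0.516]
ft_force: [-0.5, -0.5, -0.1]
grip_width: 0.0852
```

```bash
python3 - <<'E'
from h import *
shot('wrist','w27');shot('top','t27');o=bot.get_obs();print(o['eef_pos'],yaw(o),o['ft_force'],o['clock'])
p=cv2.imread('pics/t27.png')
cv2.imwrite('pics/t27a.png',cv2.resize(p[105:265,270:470],None,fx=4,fy=3.75,interpolation=cv2.INTER_CUBIC)[:600])
E
```

```text
[0.30941303 0.14551551 0.30581287] 85.15492520735354 [ 0.01629179 -0.39636271 -1.04950735] 30.2333
```

View pics/w27.png

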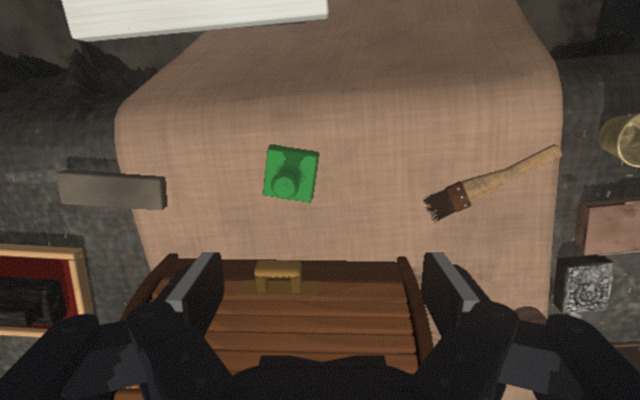

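View pics/t27a.png

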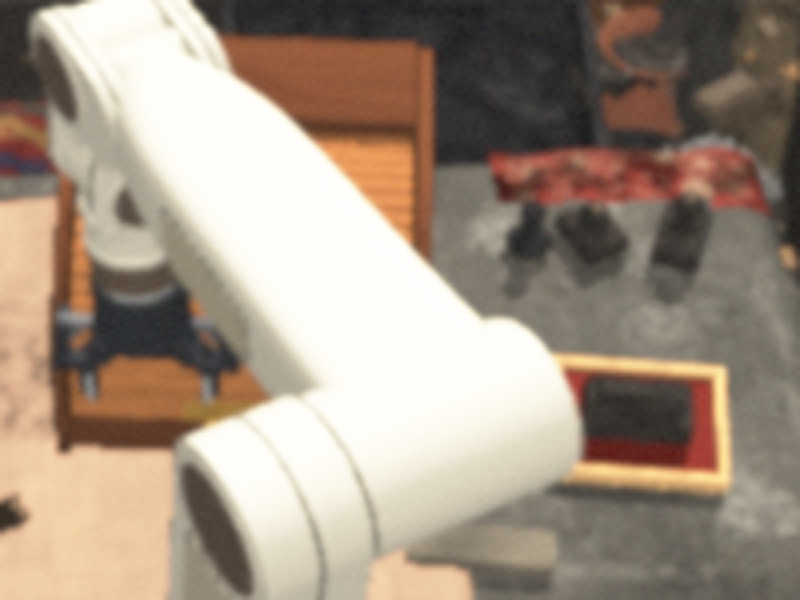

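```bash
python3 - <<'E'
from h import *
for v in range(258,276,2): print(v,world('wrist','w27',278,v).round(4))
E
```

```text
258 [0.4639 0.0621 0.0065]
260 [0.4313 0.0764 0.0752]
262 [0.432  0.0769 0.0791]
264 [0.4319 0.0777 0.0844]
266 [0.4336 0.0778 0.0862]
268 [0.4339 0.0785 0.0906]
270 [0.4353 0.0786 0.0928]
272 [0.4367 0.0788 0.0951]
274 [0.4401 0.0782 0.0938]
```

```bash
python3 - <<'E'
from h import *
bot.job_done();print(bot.get_obs()['clock'])
E
```

```text
the job is handed in; nothing more can be done
the job is handed in; nothing more can be done
```

The block is changed over and the job is handed in, at about 30 s of the 72 s allowed.

- **Opening the tambour:** It was rolled fully open, then gripped again near the end and pushed until the stop resisted with about 24 N.
- **Knob block:** It stands flat in the felt-lined bay. It touched down at the expected height, and I saw it there with the gripper open.
- **Long block:** It was lifted straight out of its pocket by the ridge grip and set on the colour tray's felt, square to the tray. After release its heights read 0.044 m (base top) and 0.071 m (grip top), within 2 mm of the expected 0.042 m and 0.071 m, so it stands flat.
- **Closing the tambour:** It was rolled shut, gripping the pull again twice on the way, down to the sill. The last reading of the pull's top edge was about 0.0945 m against 0.093 m expected when shut, within the camera's 2 mm error.
- **Everything else:** The gripper is open and clear of everything. The bystanders and the green look-alike look undisturbed in the last pictures.

**Readings that were off:**
- Pressing the tambour shut briefly reached about 55 N at the wrist, through the fingers on the pull. That is under the 120 N wrist limit, and I eased it off straight away.
- The pull slipped up to 2 cm in the pads as it turned, which is why I gripped it again along the way.
- The scene camera showed only a blank wall, so every measurement comes from the wrist and top cameras.

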